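# Put the taper plugs and the drilled plate away in their holders

## Task

Someone put the small taper plug in the socket of the large one: move it to the small socket and seat the large taper plug in the large socket, both upright and fully home with the collar down on the rim. Also take the flat drilled plate from its sloping rest and stand it on its long edge in the free wide slot of the rack, down on the slot's floor and centred lengthways to about 2 cm. Do not knock over the plugs, and leave the oil bottle, the gauge-block stand and the spare rotor where they are.

Things in the scene. Friction and masses are not known exactly. Their poses are not given: they have to be found in the camera images.
- large_plug: Large steel taper plug, 114 mm tall, round about z (yaw is of no matter), 0.28 kg; starts standing on its small end on the bench. Origin: centre of that lower end; z up the plug. Taper diameter 34 mm at the bottom, 46 mm at 50 mm up; collar diameter 68 mm from 50 to 58 mm; ringed aluminium handle diameter 26 mm from 58 to 108 mm; cap diameter 29 mm to 114 mm.
- small_plug: Small steel taper plug: the same as the large one (same height, collar and handle) but its taper has diameter 22 mm at the bottom and 34 mm at 50 mm up. Origin: centre of its small lower end; z up the plug. It starts in the large socket, its collar on the rim, with play.
- large_plug_seat (a point): Centre of the underside of the large plug's collar, 50 mm above the plug's origin; same axes.
- small_plug_seat (a point): Centre of the underside of the small plug's collar, 50 mm above the plug's origin; same axes.
- large_socket_rim (a point): Centre of the mouth of the large socket, z up: a fixed steel sleeve whose tapered hole fits the large plug with 2 mm clearance all round. The rim is 70 mm above the bench, 50 mm diameter inside, 64 mm outside; square foot 84 x 84 x 10 mm. The two sockets may stand in either of two places.
- small_socket_rim (a point): Centre of the mouth of the small socket: as the large one but 38 mm diameter inside and 52 mm outside at the rim, which is 70 mm above the bench. Fits the small plug with 2 mm clearance all round.
- plate: Flat grey metal plate with holes, 100 mm (its x) by 150 mm (its y) by 16 mm thick (its z), 0.6 kg. Origin: centre of the face that lies against the slope; z points away from that face. It starts on the rest on a long edge, its top leaning 30 degrees from upright towards the robot; x points down the slope: the free top edge is at x = -50 mm. The rest backs only the lower 48 mm.
- plate_mid (a point): Middle of the plate, 8 mm from the origin along the plate's z; same axes.
- rest: Grey sheet-metal rest for the plate, fixed to the bench: foot 90 x 110 mm, 110 mm wide along y, 66 mm high. Origin: centre of its underside; x points away from the robot side, in the direction in which the slope faces.
- rack_slot (a point): Middle of the floor of the rack's free wide slot, 10 mm above the bench. The slot runs along this point's y, is 22 mm wide (x) and 150 mm long with open ends; walls 8 mm thick rise 42 mm above its floor. The rack's foot is 74 x 160 mm; a thin plate already stands in the narrow slot 25 mm farther along +x, its top 60 mm above the bench.
- oil_bottle: Yellow oil bottle with a red spout, 36 mm diameter, 110 mm high, origin at the centre of its underside; bystander.
- feeler_block: Gauge blocks in a small wooden stand, 40 x 70 x 43 mm, origin at the centre of its underside; bystander.
- rotor: Spare turned rotor standing on its flange, 54 mm diameter, 54 mm high, origin at the centre of its underside; bystander.

How it is judged:
By the outcome, as a careful person would: the job done as asked, in the order asked, and still so for the second after the job is handed in, with the robot touching nothing.
It also fails if it takes over 72 s, if anything falls off the work surface, if the arm or the gripper's body presses on something with over 40 N, if the wrist force passes 120 N, or if a joint passes its speed limit or range.

## Robot

A 6-joint arm with a two-finger parallel gripper is mounted at the origin on a cart in front of the work surface, level with it; the furniture and walls round the work are solid. World frame = base frame: x ahead of the robot, y to its left, z up, the work surface at z = 0. Lengths are in mm, angles in degrees, forces in N, time in s.
With the tool pointing down it reaches from about 350 to 850 mm from the base axis. Payload 8.1 kg.
Tool frame: the origin (TCP) lies on the centre line of the jaws, within the pads' length; the fingertips stand 22 mm ahead of it and the grasp point (between the pads) lies 3 mm ahead of it (tip_extent is the distance from the TCP to the fingertips, in mm); z points along the fingers, y is the direction in which the jaws open and shut (so a half turn about z gives the same grasp; the last joint's range is limited). The gripper opens to 93 mm and grips with 3 to 60 N. Pads are 15 mm wide; open, the fingers measure 128 mm over their backs; the gripper's body (75 mm by 188 mm) begins 65 mm behind the grasp point.
Start: joints at [70.623, 7.471, 85.268, -0, 87.261, -4.893], TCP at [150.047, 580.94, 240.635] pointing down, gripper open.
Joint ranges: [-169.43, 169.43], [-51.17, 129.36], [1.28, 143.12], [-76.62, 256.62], [0, 156.53], [-152.29, 152.29]. Speed limits (degrees/s): [136.94, 136.94, 159.86, 180, 180, 180].

## Interface

Orientations are given as a 3x3 rotation matrix whose columns are the frame's x, y, z axes.
In Python, from workcell import * gives the robot as it stands.
- The arm moves only by the tool jog_arm, never from a script. Its argument "rows" is a list of rows, each a list of 4 numbers: the shift along the tool's x, y, z in mm, then the turn about the tool's z in degrees. In form: [[x, y, z, roll], ...]. A call has 1 to 8 rows; each row shifts and turns the commanded pose from where the row before left it, along the tool's axes as they then stand; what a row does not reach is not made up. A row lasts 1/8 s, in which the tool goes at most 62.5 mm and 10.7 degrees, less where a joint would pass 70% of its speed; a pose out of reach is approached as far as the arm can. A call with a gripper value outside its range is refused whole. "gripper" is the finger opening in mm, from 0 to 93, set as the call begins (left out, the last holds). The fingers move at their own pace and stop on an object; "force" is the grip in N (left out, the last holds). Time passes only in rows, so rows that do not move let the fingers close. It gives the time, the measured TCP pose, the force and the opening at its end, in the units of the state.
- get_state(): the state, without advancing time (a new reading comes with each control period).
- camera(name): name is "scene" or "side" or "wrist"; returns the picture (400x640x3 uint8, red, green, blue); there is no depth.
- get_calibration(name): a dict with "intrinsics" (3x3 intrinsics, pixels), "T" (4x4, takes a point from camera to world coordinates); the wrist camera has in their place "T_tool_cam" (4x4, takes a point from camera to tool coordinates, whose origin is the TCP and whose axes are the flange's). Camera axes: x right, y up, looking along -z (the intrinsics and any distortion apply to the point x, -y, -z); pixel columns grow to the right and rows downward; lengths in mm; the calibration is good to about 2 mm. A picture is of the moment at which its call begins: read the wrist's pose just before it. get_calibration takes no time and is no camera call.
- job_done(): hands the job in, once; it reports no verdict.
The state is a dict: "t": time; "joints": joint angles; "qd": joint speeds; "joint_efforts": joint torques, N m; "ee_pos": TCP position; "tool_rot": TCP orientation; "ft_force": force on the tool from outside, world axes, zero at the start; "moment": the same for the moment, N m; "gripper_width": finger opening in mm.
Only numpy, scipy, OpenCV 4.12 (cv2) and the standard library are available. Lean on these libraries where they do the work, as an engineer would, in place of code of your own. Each camera call takes 0.05 s, during which the arm holds its last target.

## Working session

There is one attempt and no reset: what is moved stays moved. The work goes in short steps, Python scripts to look and compute and a tool call to move; the robot and the scene stay as the last step left them, time stands still between calls to the robot, and variables do not carry over. Pictures are saved under pics/ and viewed, and the job is handed in when it is done.

Besides the shell and the picture viewer there is one more tool, called after "Emit:" as name(argument=value, ...) on one line, values as JSON. jog_arm: Moves the arm, as the interface text tells. Its arguments: {"type":"object","properties":{"rows":{"type":"array","items":{"type":"array","items":{"type":"number"}}},"gripper":{"type":"number"},"force":{"type":"number"}},"required":["rows"]}

```bash
ls; mkdir -p pics; python3 - <<'E'
from workcell import *
import cv2,numpy as np
s=get_state();print(s)
for n in("scene","side","wrist"):
    c=get_calibration(n);print(n,{k:np.round(np.array(v),4).tolist() if not isinstance(v,str) else v for k,v in c.items()})
    cv2.imwrite(f"pics/{n}0.png",camera(n)[:,:,::-1])
E
```

```text
pics
{'t': 0.0, 'joints': array([ 7.06224983e+01,  7.51469832e+00,  8.53295824e+01,  1.68317938e-04,
        8.72610687e+01, -4.89464670e+00]), 'qd': array([-0.02085946, -0.09864927,  0.05785346,  0.04515688, -0.00241742,
       -0.0326739 ]), 'joint_efforts': array([-8.71763461e-07, -5.59813285e+01, -4.91774011e+01,  7.68032460e-02,
        3.52763711e-02, -1.29236601e-04]), 'ee_pos': array([149.8710045 , 580.43305188, 239.58877775]), 'tool_rot': array([[-9.68222435e-01,  2.50089865e-01, -6.12829524e-04],
       [ 2.50090565e-01,  9.68220896e-01, -1.73356329e-03],
       [ 1.59807742e-04, -1.83173775e-03, -9.99998310e-01]]), 'ft_force': array([ 0.96158108, -0.11715834, -0.01130059]), 'moment': array([ 0.03947586, -0.04708686,  0.0116151 ]), 'gripper_width': 92.86093266001348}
scene {'intrinsics': [[479.9174, 0.0, 318.1124], [0.0, 479.9174, 198.8621], [0.0, 0.0, 1.0]], 'T': [[0.6519, 0.4694, -0.5956, -380.5006], [-0.7581, 0.425, -0.4947, -546.91], [0.0209, 0.7739, 0.6329, 986.3458], [0.0, 0.0, 0.0, 1.0]]}
side {'intrinsics': [[362.4665, 0.0, 321.04], [0.0, 362.4665, 202.9513], [0.0, 0.0, 1.0]], 'T': [[-0.9084, 0.2458, -0.3383, 156.912], [-0.4177, -0.5717, 0.7062, 865.8783], [-0.0199, 0.7828, 0.622, 707.3734], [0.0, 0.0, 0.0, 1.0]]}
wrist {'intrinsics': [[297.7044, 0.0, 318.1711], [0.0, 297.7044, 200.4527], [0.0, 0.0, 1.0]], 'T_tool_cam': [[0.0009, 0.9572, 0.2895, 80.4768], [1.0, -0.0006, -0.0011, -0.5021], [-0.0009, 0.2895, -0.9572, -144.8474], [0.0, 0.0, 0.0, 1.0]]}
```

View pics/scene0.png

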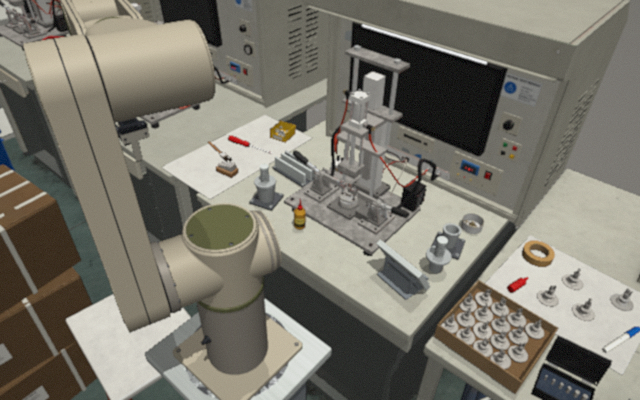

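View pics/side0.png

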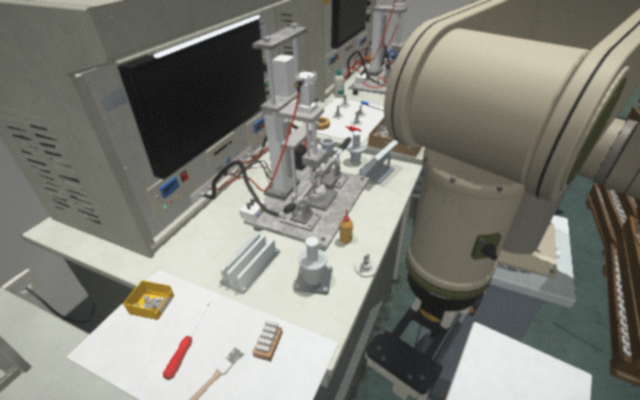

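View pics/wrist0.png

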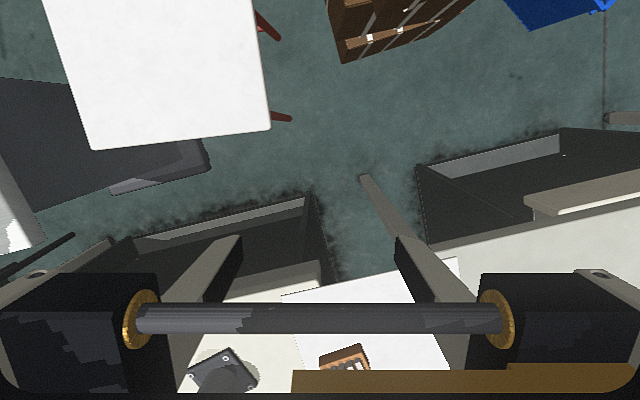

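```bash
python3 - <<'E'
import cv2
a=cv2.imread("pics/scene0.png")
cv2.imwrite("pics/sA.png",cv2.resize(a[200:330,360:520],None,fx=5,fy=4.6,interpolation=2))
cv2.imwrite("pics/sB.png",cv2.resize(a[110:240,200:360],None,fx=5,fy=4.6,interpolation=2))
a=cv2.imread("pics/side0.png")
cv2.imwrite("pics/dA.png",cv2.resize(a[100:200,300:430],None,fx=6,fy=6,interpolation=2))
cv2.imwrite("pics/dB.png",cv2.resize(a[200:360,200:400],None,fx=4,fy=3.7,interpolation=2))
E
```

```text
(no output)
```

View pics/sA.png

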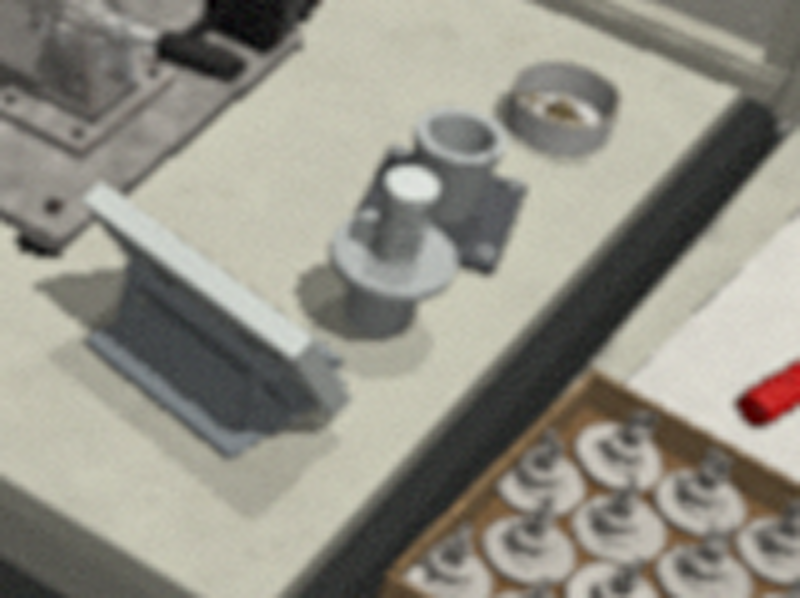

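View pics/sB.png

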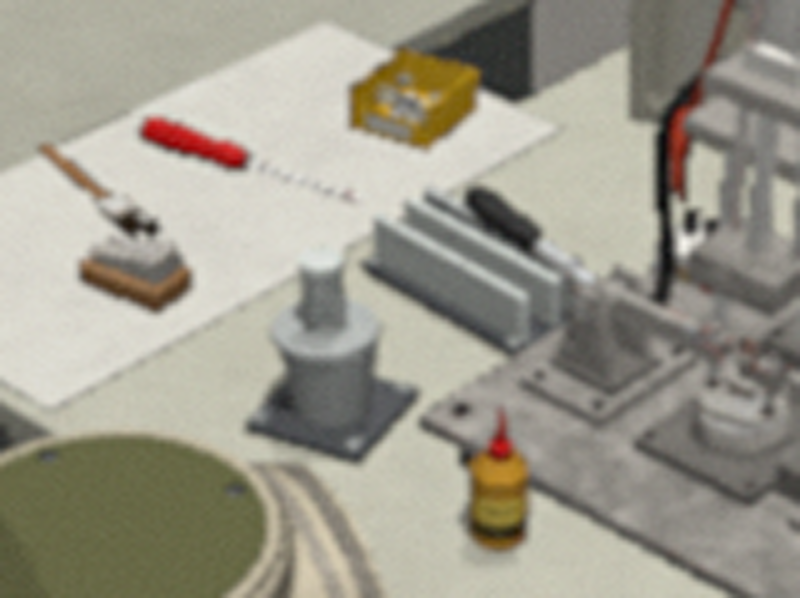

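View pics/dA.png

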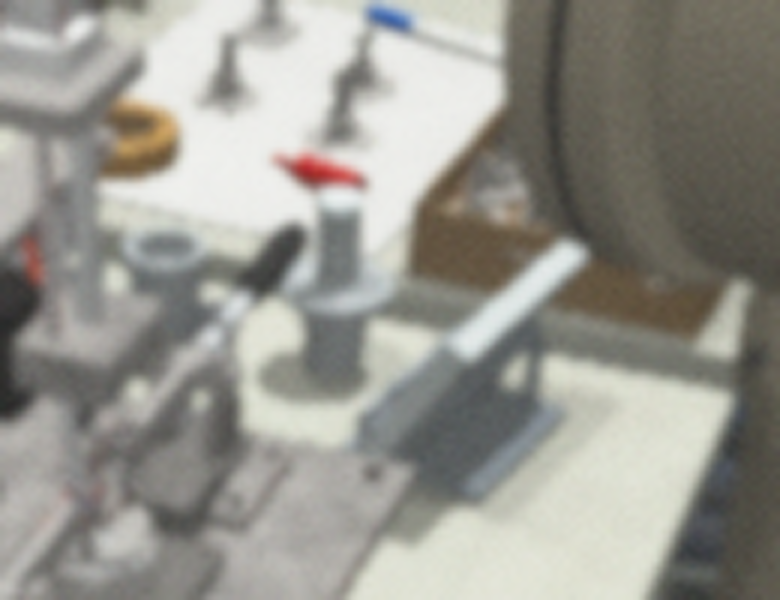

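View pics/dB.png

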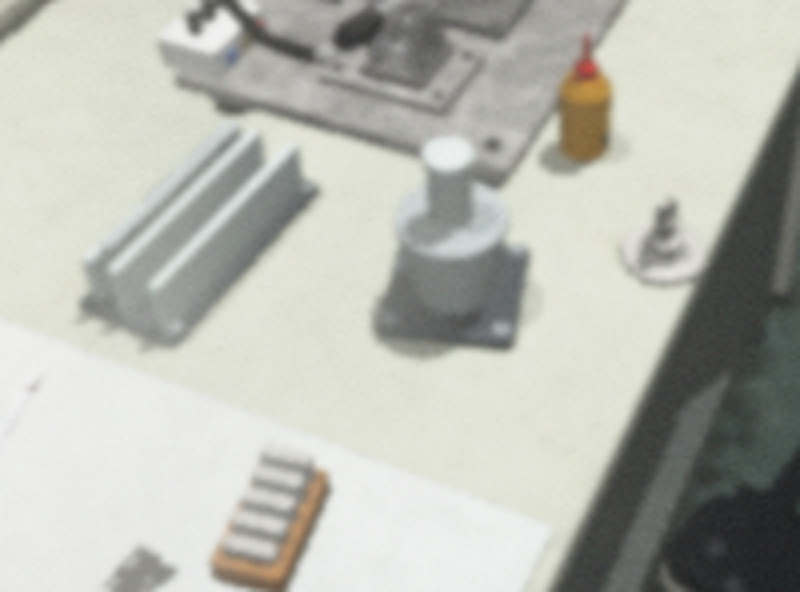

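```bash
cat > h.py <<'E'
from workcell import *
import numpy as np,cv2
def cal(n,st=None):
    c=get_calibration(n);K=np.array(c["intrinsics"])
    if n=="wrist":
        st=st or get_state();M=np.eye(4);M[:3,:3]=st["tool_rot"];M[:3,3]=st["ee_pos"];T=M@np.array(c["T_tool_cam"])
    else:T=np.array(c["T"])
    return K,T
def ray(n,u,v,st=None):
    K,T=cal(n,st);d=np.array([(u-K[0,2])/K[0,0],-(v-K[1,2])/K[1,1],-1.]);d=T[:3,:3]@d
    return T[:3,3],d/np.linalg.norm(d)
def onz(n,u,v,z,st=None):
    o,d=ray(n,u,v,st);return o+d*(z-o[2])/d[2]
def tri(r1,r2):
    A=np.zeros((3,3));b=np.zeros(3)
    for o,d in(r1,r2):
        P=np.eye(3)-np.outer(d,d);A+=P;b+=P@o
    p=np.linalg.solve(A,b);return p,[np.linalg.norm(np.cross(p-o,d)) for o,d in(r1,r2)]
def proj(n,p,st=None):
    K,T=cal(n,st);q=np.linalg.inv(T)@np.append(p,1);return K[0,0]*q[0]/-q[2]+K[0,2],-K[1,1]*q[1]/-q[2]+K[1,2]
E
python3 - <<'E'
from h import *
np.set_printoptions(precision=1,suppress=True)
sA=lambda x,y:(360+x/5,200+y/4.6);sB=lambda x,y:(200+x/5,110+y/4.6)
dA=lambda x,y:(300+x/6,100+y/6);dB=lambda x,y:(200+x/4,200+y/3.7)
for nm,a,b,z in[("Lcap",sA(413,183),dA(338,200),114),("Lcollar",sA(395,252),dA(340,283),58),("Srim",sA(459,137),dA(165,247),70),("Scap",sB(323,258),dB(447,153),134),("Scollar",sB(327,325),dB(452,215),78),
 ("bottle",sB(500,455),dB(586,66),100)]:
    p,e=tri(ray("scene",*a),ray("side",*b));print(nm,p,round(e[0],1),onz("scene",*a,z),onz("side",*b,z))
print("rack scene")
for q in[(375,222),(525,330),(408,200),(560,282)]:print(q,onz("scene",*sB(*q),52))
print("rack side")
for q in[(153,290),(295,150),(110,270),(253,135),(88,255),(235,127)]:print(q,onz("side",*dB(*q),52))
print("foot side");
for q in[(85,305),(175,343),(318,190)]:print(q,onz("side",*dB(*q),8))
print("plate top, z~103")
for q in[(88,195),(105,185),(310,325),(295,350)]:print(onz("scene",*sA(*q),103))
for q in[(570,240),(587,255),(448,343),(462,360)]:print(onz("side",*dA(*q),103))
print(proj("scene",np.array([300,300,0])))
E
```

```text
Lcap [ 533.1 -216.3  110.2] 1.4 [ 531.  -217.6  114. ] [ 529.2 -207.5  114. ]
Lcollar [ 530.5 -217.6   55.9] 2.1 [ 531.4 -218.2   58. ] [ 526.9 -211.4   58. ]
Srim [ 634.8 -198.7   65.8] 0.2 [ 630.6 -200.2   70. ] [ 631.5 -191.5   70. ]
Scap [432.7 345.7 131.2] 1.2 [431.7 343.2 134. ] [430.1 349.1 134. ]
Scollar [431.9 345.2  76.1] 1.3 [431.8 343.8  78. ] [429.7 347.6  78. ]
bottle [411.3 177.2  72. ] 1.8 [384.8 154.6 100. ] [401.9 206.1 100. ]
rack scene
(375, 222) [566.  435.7  52. ]
(525, 330) [536.3 271.3  52. ]
(408, 200) [602.2 439.4  52. ]
(560, 282) [594.3 292.2  52. ]
rack side
(153, 290) [572.4 452.8  52. ]
(295, 150) [560.4 311.7  52. ]
(110, 270) [605.1 449.5  52. ]
(253, 135) [593.4 309.6  52. ]
(88, 255) [624.7 444.5  52. ]
(235, 127) [608.7 307.3  52. ]
foot side
(85, 305) [631.2 452.5   8. ]
(175, 343) [562.9 456.1   8. ]
(318, 190) [552.5 303.9   8. ]
plate top, z~103
[418.7 -90.2 103. ]
[431.5 -92.2 103. ]
[ 410.6 -230.   103. ]
[ 390.3 -233.8  103. ]
[ 398.2 -232.5  103. ]
[ 384.8 -219.4  103. ]
[426.9 -99.4 103. ]
[414.9 -86.1 103. ]
(np.float64(245.5329352114818), np.float64(226.6767205409301))
```

```bash
cat >> h.py <<'E'
np.set_printoptions(precision=1,suppress=True)
def yawof(R): return np.degrees(np.arctan2(R[1,1],R[0,1]))  # angle of tool y
def plan(wps,start=None,rnd=1):
    """wps: list of (x,y,z,yaw,nrows); prints rows; assumes tool down. yaw=angle of tool y"""
    s=get_state()
    p=np.array(s["ee_pos"]) if start is None else np.array(start[:3],float); y=yawof(s["tool_rot"]) if start is None else start[3]
    out=[]
    for (X,Y,Z,yw,n) in wps:
        P0=p.copy();y0=y
        for k in range(1,n+1):
            t=P0+(np.array([X,Y,Z])-P0)*k/n; yt=y0+(yw-y0)*k/n
            a=np.radians(y);ty=np.array([np.cos(a),np.sin(a),0]);tz=np.array([0,0,-1.]);tx=np.cross(ty,tz)
            d=t-p;r=[round(float(d@tx),rnd),round(float(d@ty),rnd),round(float(d@tz),rnd),round(-(yt-y),1)]
            p=p+r[0]*tx+r[1]*ty+r[2]*tz;y=y-r[3];out.append(r)
            if np.linalg.norm(r[:3])>62 or abs(r[3])>10.6: print("TOO FAST",r)
    print("end",p,round(y,1))
    for i in range(0,len(out),8): print([[float(v) for v in r] for r in out[i:i+8]])
E
python3 - <<'E'
from h import *
plan([(432,345,240,100,8)])
print([onz("scene",u,v,10) for u,v in[(286,200),(370,253),(415,210)]], onz("scene",300,227,0))
print(tri(ray("scene",370,75),ray("side",283,65)),tri(ray("scene",352,50),ray("side",258,45)))
E
```

```text
end [432. 345. 240.] 100.0
[[-41.5, -19.7, -0.0, -3.1], [-40.4, -21.9, -0.0, -3.0], [-39.2, -24.0, -0.1, -3.1], [-37.8, -26.1, 0.0, -3.0], [-36.4, -28.0, -0.0, -3.1], [-34.8, -29.9, -0.0, -3.1], [-33.2, -31.8, -0.0, -3.0], [-31.5, -33.5, -0.1, -3.1]]
[array([464.9, 288.6,  10. ]), array([453.3, -50.9,  10. ]), array([701., -46.,  10.])] [408.9 176.9   0. ]
(array([610.8, 113. , 437. ]), [np.float64(5.866325198428062), np.float64(5.866325198428239)]) (array([622.9, 182.6, 490.3]), [np.float64(2.5474424690278448), np.float64(2.5474424690278608)])
```

Emit:
jog_arm(rows=[[-41.5,-19.7,0,-3.1],[-40.4,-21.9,0,-3.0],[-39.2,-24,0,-3.1],[-37.8,-26.1,0,-3],[-36.4,-28,0,-3.1],[-34.8,-29.9,0,-3.1],[-33.2,-31.8,0,-3],[-31.5,-33.5,0,-3.1]])

```text
t: 1.15
ee_pos: [433.0, 344.2, 240.4]
tool_rot: [[-0.984, -0.176, -0.0], [-0.176, 0.984, -0.0], [0.0, -0.0, -1.0]]
ft_force: [0.9, 0.1, 0.3]
gripper_width: 93.1
```

Emit:
jog_arm(rows=[[0,0,0,0],[0,0,0,0]])

```text
t: 1.4
ee_pos: [431.8, 345.5, 240.3]
tool_rot: [[-0.985, -0.173, -0.001], [-0.173, 0.985, -0.0], [0.001, 0.0, -1.0]]
ft_force: [-0.4, 0.3, -0.4]
gripper_width: 92.6
```

```bash
cat > snap.py <<'E'
import sys
from h import *
import json
s=get_state();im=camera(sys.argv[1])[:,:,::-1]
cv2.imwrite(f"pics/{sys.argv[2]}.png",im)
print("t",s["t"],"pos",s["ee_pos"],"yaw",yawof(s["tool_rot"]),"f",s["ft_force"],"w",s["gripper_width"])
json.dump({"ee_pos":list(map(float,s["ee_pos"])),"tool_rot":np.array(s["tool_rot"]).tolist()},open(f"pics/{sys.argv[2]}.json","w"))
E
python3 snap.py wrist w1
```

```text
t 1.4 pos [431.8 345.5 240.3] yaw 99.94763164484795 f [-0.4  0.3 -0.4] w 92.637249886122
```

View pics/w1.png

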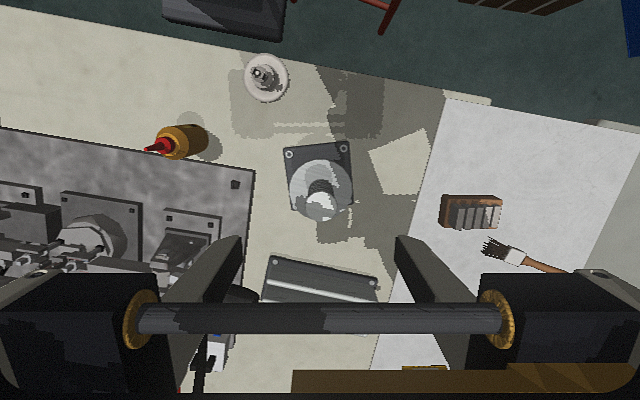

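```bash
python3 - <<'E'
import cv2
a=cv2.imread("pics/w1.png");cv2.imwrite("pics/w1c.png",cv2.resize(a[130:330,230:430],None,fx=3,fy=3,interpolation=2))
E
```

```text
(no output)
```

View pics/w1c.png

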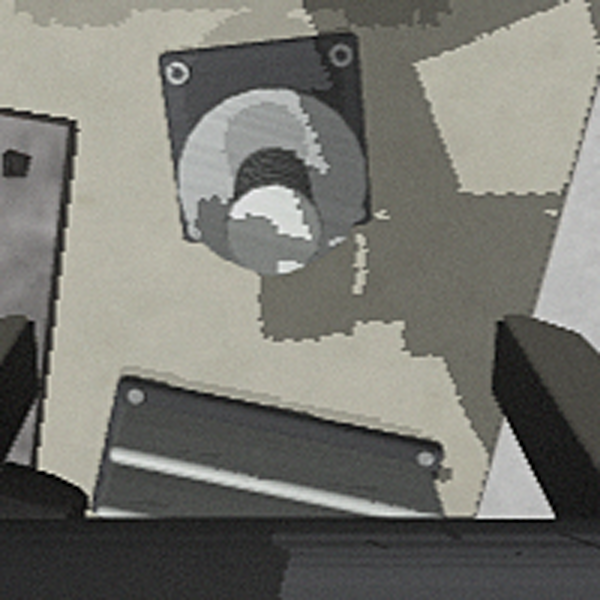

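```bash
python3 - <<'E'
from h import *
import json
s=json.load(open("pics/w1.json"));c=lambda x,y:(230+x/3,130+y/3)
print("cap",onz("wrist",*c(273,230),134,s),"collar",onz("wrist",*c(272,182),78,s))
F=np.array([onz("wrist",*c(*q),10,s) for q in[(160,53),(357,33),(372,220),(186,240)]]);print("foot",F,F.mean(0),np.linalg.norm(F-np.roll(F,1,0),axis=1))
R=np.array([onz("wrist",*c(*q),10,s) for q in[(122,377),(442,440)]]);print("rackfoot",R,np.linalg.norm(R[0]-R[1]))
R=np.array([onz("wrist",*c(*q),52,s) for q in[(112,453),(440,518)]]);print("wall",R)
plan([(431,345.5,155,99.9,3),(431,345.5,101,99.9,3)])
E
```

```text
cap [432.4 347.8 134. ] collar [432.6 348.   78. ]
foot [[403.7 296.1  10. ]
 [381.4 375.2  10. ]
 [459.7 398.2  10. ]
 [483.1 319.   10. ]] [431.9 347.1  10. ] [82.6 82.2 81.6 82.6]
rackfoot [[554.7 299.7  10. ]
 [561.2 453.8  10. ]] 154.28187980659774
wall [[568.2 303.6  52. ]
 [575.4 448.   52. ]]
end [431.  345.5 101. ] 99.9
[[0.2, -0.1, 28.5, 0.0], [0.1, -0.1, 28.4, 0.1], [0.2, -0.1, 28.5, 0.0], [0.0, 0.0, 18.0, 0.0], [0.0, 0.0, 18.0, 0.0], [0.0, 0.0, 18.0, 0.0]]
```

Emit:
jog_arm(rows=[[-0.8,1.9,45,0],[0,0,45,0],[0,0,30,0],[0,0,13,0],[0,0,0,0]])

```text
t: 2.08
ee_pos: [431.7, 347.8, 107.3]
tool_rot: [[-0.985, -0.175, -0.001], [-0.175, 0.985, -0.001], [0.001, -0.0, -1.0]]
ft_force: [-1.1, -0.5, -0.4]
gripper_width: 93.3
```

Emit:
jog_arm(rows=[[0,0,0,0],[0,0,0,0],[0,0,0,0],[0,0,0,0],[0,0,0,0]], gripper=18, force=35)

```text
t: 2.7
ee_pos: [432.7, 347.3, 107.7]
tool_rot: [[-0.985, -0.174, 0.0], [-0.174, 0.985, 0.0], [-0.0, 0.0, -1.0]]
ft_force: [0.3, -0.4, 0.1]
gripper_width: 47.3
```

Emit:
jog_arm(rows=[[0,0,0,0],[0,0,0,0],[0,0,0,0],[0,0,0,0]])

```text
t: 3.2
ee_pos: [432.6, 347.5, 107.6]
tool_rot: [[-0.985, -0.174, -0.0], [-0.174, 0.985, 0.0], [0.0, 0.0, -1.0]]
ft_force: [0.2, 0.7, 0.8]
gripper_width: 27.4
```

Emit:
jog_arm(rows=[[0,0,0,0],[0,0,-5,0],[0,0,-15,0],[0,0,-30,0],[0,0,-40,0],[0,0,-40,0]])

```text
t: 3.95
ee_pos: [432.5, 347.2, 239.8]
tool_rot: [[-0.985, -0.174, 0.0], [-0.174, 0.985, 0.0], [-0.0, -0.0, -1.0]]
ft_force: [0.8, 0.8, -4.0]
gripper_width: 27.6
```

```bash
python3 snap.py wrist w2; python3 - <<'E'
from h import *
plan([(425,330,260,100,1),(430,-60,260,100,8),(590,-197,265,100,5),(600,-198,265,100,1)])
E
```

```text
t 3.95 pos [432.5 347.2 239.8] yaw 100.010409143262 f [ 0.8  0.8 -4. ] w 27.59358842423404
end [ 600. -198.  265.] 100.0
[[12.7, -16.7, -13.4, 0.0], [7.9, -48.1, 0.0, 0.0], [7.8, -48.1, 0.0, 0.0], [7.9, -48.1, 0.0, 0.0], [7.9, -48.1, 0.0, 0.0], [7.8, -48.2, 0.0, 0.0], [7.9, -48.1, 0.0, 0.0], [7.9, -48.1, 0.0, 0.0]]
[[7.8, -48.1, 0.0, 0.0], [-26.7, -32.5, -1.0, 0.0], [-26.8, -32.6, -1.0, 0.0], [-26.7, -32.5, -1.0, 0.0], [-26.8, -32.6, -1.0, 0.0], [-26.7, -32.5, -1.0, 0.0], [-9.7, -2.8, 0.0, 0.0]]
```

View pics/w2.png

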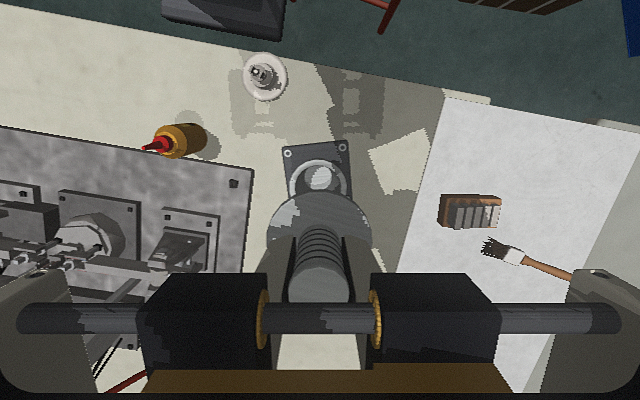

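Emit:
jog_arm(rows=[[12.7,-16.7,-13.4,0],[7.9,-48.1,0,0],[7.8,-48.1,0,0],[7.9,-48.1,0,0],[7.9,-48.1,0,0],[7.8,-48.2,0,0],[7.9,-48.1,0,0],[7.9,-48.1,0,0]])

```text
t: 5.0
ee_pos: [427.2, -14.1, 251.9]
tool_rot: [[-0.985, -0.174, 0.002], [-0.174, 0.985, -0.0], [-0.001, -0.001, -1.0]]
ft_force: [1.6, 0.3, -3.8]
gripper_width: 27.5
```

Emit:
jog_arm(rows=[[7.8,-48.1,0,0],[0,-40,0,0],[0,-5,0,0],[0,0,0,0]])

```text
t: 5.5
ee_pos: [435.8, -105.6, 251.3]
tool_rot: [[-0.985, -0.173, 0.0], [-0.173, 0.985, 0.0], [-0.0, 0.0, -1.0]]
ft_force: [-1.0, 0.7, -3.4]
gripper_width: 27.6
```

```bash
python3 snap.py wrist w3; python3 - <<'E'
from h import *
plan([(632,-198.5,250,100,6)])
E
```

```text
t 5.5 pos [ 435.8 -105.6  251.3] yaw 99.95615107244764 f [-1.   0.7 -3.4] w 27.647618995373854
end [ 632.  -198.5  250. ] 100.0
[[-29.5, -21.0, 0.2, 0.0], [-29.5, -21.1, 0.2, 0.0], [-29.5, -21.0, 0.2, 0.0], [-29.5, -21.0, 0.2, 0.0], [-29.5, -21.1, 0.2, 0.0], [-29.5, -21.0, 0.2, 0.0]]
```

View pics/w3.png

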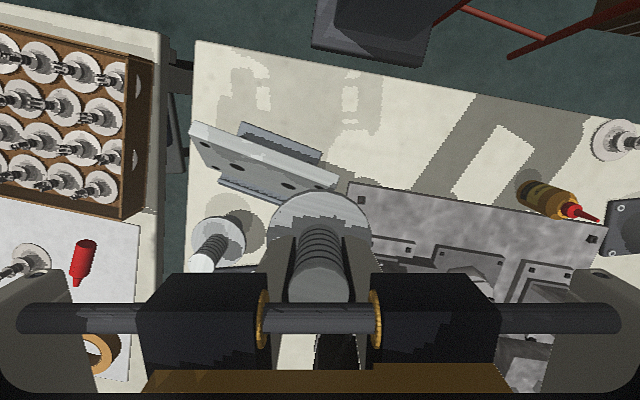

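Emit:
jog_arm(rows=[[-29.5,-21,0,0],[-29.5,-21,0,0],[-29.5,-21,0,0],[-29.5,-21,0,0],[-29.5,-21,0,0],[-29.5,-21,0,0],[0,0,0,0],[0,0,0,0]])

```text
t: 6.55
ee_pos: [632.0, -197.4, 250.7]
tool_rot: [[-0.985, -0.175, -0.001], [-0.175, 0.985, 0.001], [0.001, 0.001, -1.0]]
ft_force: [-0.3, 0.3, -3.7]
gripper_width: 27.5
```

```bash
python3 snap.py wrist w4;python3 - <<'E'
import cv2
a=cv2.imread("pics/w4.png");cv2.imwrite("pics/w4c.png",cv2.resize(a[90:290,220:420],None,fx=3,fy=3,interpolation=2))
E
```

```text
t 6.55 pos [ 632.  -197.4  250.7] yaw 100.09996713455482 f [-0.3  0.3 -3.7] w 27.495053264030414
```

View pics/w4.png

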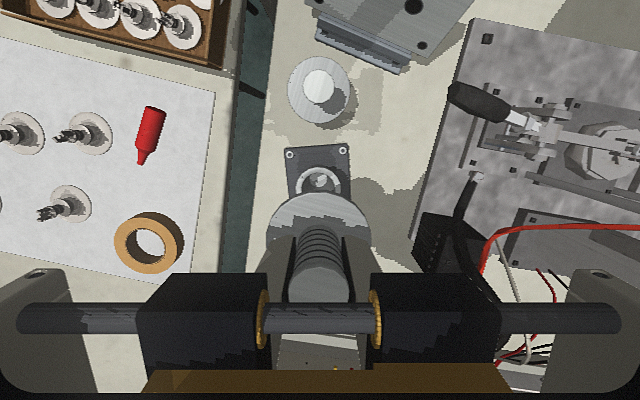

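View pics/w4c.png

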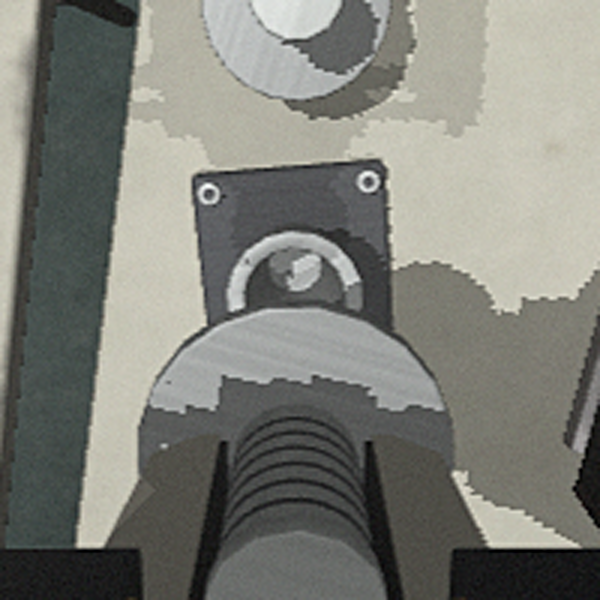

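```bash
python3 - <<'E'
from h import *
import json
s=json.load(open("pics/w4.json"));c=lambda x,y:(220+x/3,90+y/3)
Z=s["ee_pos"][2]
rim=onz("wrist",*c(295,299),70,s);rt=onz("wrist",*c(295,230),70,s)
print("rim",rim,"from top",rt, "dist",np.linalg.norm(rim-rt))
ct=onz("wrist",*c(296,307),Z-29.6,s);print("collar top edge",ct,"centre=+34 along -tx",ct-34*np.array(s["tool_rot"])[:,0])
for q in[(138,445),(455,445)]:print(onz("wrist",*c(*q),Z-29.6,s))
for q in[(192,175),(384,160)]:print("foot",onz("wrist",*c(*q),10,s))
print("Lcap",onz("wrist",319,87,114,s),"Lcollar",onz("wrist",319.3,90,58,s))
print(yawof(np.array(s["tool_rot"])))
E
```

```text
rim [ 636.8 -196.5   70. ] from top [ 611.  -201.1   70. ] dist 26.254012135099696
collar top edge [ 599.4 -203.3  221.1] centre=+34 along -tx [ 632.9 -197.3  221.1]
[ 635.2 -230.9  221.1]
[ 623.4 -164.7  221.1]
foot [ 606.1 -246.7   10. ]
foot [ 585.4 -167.    10. ]
Lcap [ 532.8 -214.6  114. ] Lcollar [ 531.8 -214.2   58. ]
100.09996713455482
```

Emit:
jog_arm(rows=[[-4,0.1,20,0],[0,0,30,0],[0,0,25,0],[0,0,15,0],[0,0,15,0],[0,0,10,0],[0,0,10,0],[0,0,0,0]])

```text
t: 7.6
ee_pos: [635.6, -197.9, 125.2]
tool_rot: [[-0.985, -0.174, -0.001], [-0.174, 0.985, 0.0], [0.001, 0.001, -1.0]]
ft_force: [0.1, -0.2, -3.2]
gripper_width: 27.7
```

```bash
python3 snap.py wrist w5; python3 snap.py scene s5;python3 - <<'E'
import cv2
a=cv2.imread("pics/w5.png")[90:290,220:420];b=cv2.imread("pics/s5.png")[190:290,400:500]
cv2.imwrite("pics/w5c.png",cv2.hconcat([cv2.resize(a,(400,400)),cv2.resize(b,(400,400),interpolation=2)]))
E
```

```text
t 7.6 pos [ 635.6 -197.9  125.2] yaw 100.01203343742463 f [ 0.1 -0.2 -3.2] w 27.664562873812358
t 7.65 pos [ 635.9 -198.1  125.9] yaw 100.01211939441687 f [ 0.4 -0.3 -3.5] w 27.84224206418219
```

View pics/w5c.png

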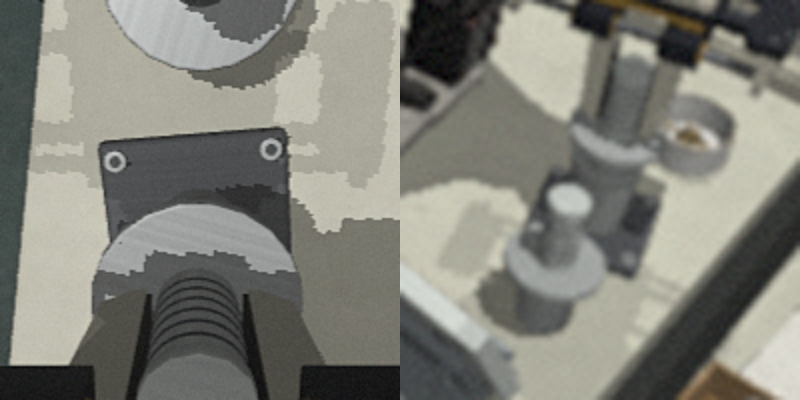

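Emit:
jog_arm(rows=[[-0.2,0.7,8,0],[0,0,4,0],[0,0,3,0],[0,0,0,0]])

```text
t: 8.2
ee_pos: [635.8, -197.2, 110.6]
tool_rot: [[-0.985, -0.174, -0.001], [-0.174, 0.985, 0.0], [0.001, 0.0, -1.0]]
ft_force: [-0.3, 0.8, -3.0]
gripper_width: 27.7
```

No contact force; go the last bit.

Emit:
jog_arm(rows=[[0,0,1.5,0],[0,0,1,0],[0,0,0,0]])

```text
t: 8.57
ee_pos: [636.0, -197.3, 108.5]
tool_rot: [[-0.985, -0.174, -0.0], [-0.174, 0.985, 0.0], [0.0, 0.0, -1.0]]
ft_force: [-0.1, 0.7, -3.6]
gripper_width: 27.4
```

Release (drop of about 1 mm) and open modestly, then fully while rising.

Emit:
jog_arm(rows=[[0,0,0,0],[0,0,0,0],[0,0,0,0],[0,0,0,0]], gripper=60)

```text
t: 9.07
ee_pos: [636.2, -197.4, 108.8]
tool_rot: [[-0.985, -0.174, 0.0], [-0.174, 0.985, -0.0], [-0.0, -0.0, -1.0]]
ft_force: [-0.5, 0.3, -0.1]
gripper_width: 59.2
```

Emit:
jog_arm(rows=[[0,0,-20,0],[0,0,-40,0],[0,0,-50,0],[0,0,-30,0],[20,0,0,0],[0,0,0,0]])

```text
t: 9.82
ee_pos: [616.3, -201.2, 250.9]
tool_rot: [[-0.985, -0.173, 0.002], [-0.173, 0.985, -0.001], [-0.002, -0.001, -1.0]]
ft_force: [0.3, -0.7, -0.3]
gripper_width: 60.1
```

```bash
python3 snap.py wrist w6; python3 snap.py scene s6;python3 - <<'E'
import cv2
a=cv2.imread("pics/w6.png")[60:260,220:420];b=cv2.imread("pics/s6.png")[190:290,400:500]
cv2.imwrite("pics/w6c.png",cv2.hconcat([cv2.resize(a,(400,400)),cv2.resize(b,(400,400),interpolation=2)]))
E
```

```text
t 9.825 pos [ 616.3 -201.2  250.9] yaw 99.98066833483372 f [ 0.3 -0.7 -0.3] w 60.13430771643784
t 9.875 pos [ 616.5 -201.   250. ] yaw 99.98517155911311 f [-0.4  0.6  0.6] w 59.84136670825431
```

View pics/w6c.png

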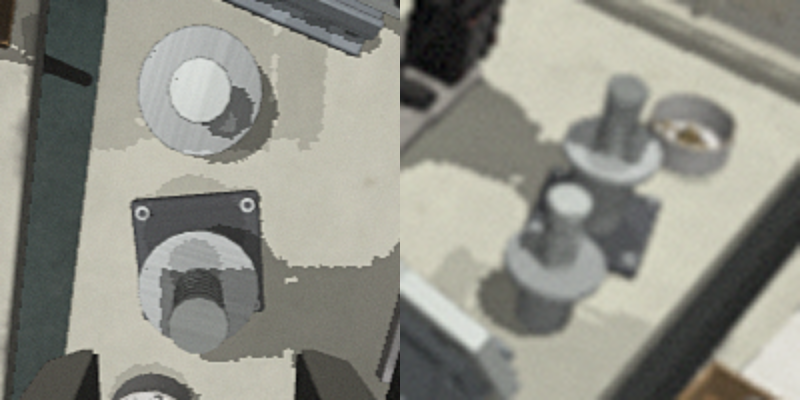

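```bash
python3 - <<'E'
from h import *
import json
s=json.load(open("pics/w6.json"))
print("Scap",onz("wrist",319.5,222.5,134,s),"coll",onz("wrist",319,207,78,s),onz("wrist",289,205,78,s)-onz("wrist",349,205,78,s))
print("Lcap",onz("wrist",320.3,105,114,s),"coll",onz("wrist",320.3,105,58,s))
d=json.load(open("pics/s5.json"))
plan([(533,-215.5,250,100,3),(533,-215.5,88.5,100,5)])
E
```

```text
Scap [ 636.3 -196.9  134. ] coll [ 639.4 -196.7   78. ] [ 11.7 -66.2   0. ]
Lcap [ 532.3 -214.6  114. ] coll [ 531.5 -214.5   58. ]
end [ 533.  -215.5   88.5] 100.0
[[28.3, 0.0, -0.3, 0.0], [28.3, 0.0, -0.2, 0.0], [28.2, 0.0, -0.3, 0.0], [0.0, 0.0, 32.3, 0.0], [0.0, 0.0, 32.3, 0.0], [0.0, 0.0, 32.3, 0.0], [0.0, 0.0, 32.3, 0.0], [0.0, 0.0, 32.3, 0.0]]
```

Emit:
jog_arm(rows=[[28.4,0.4,0,0],[28.4,0.4,0,0],[28.4,0.5,0,0],[0,0,45,0],[0,0,45,0],[0,0,40,0],[0,0,25,0],[0,0,7,0]])

```text
t: 10.92
ee_pos: [531.1, -213.4, 84.1]
tool_rot: [[-0.985, -0.174, -0.004], [-0.174, 0.985, 0.002], [0.003, 0.003, -1.0]]
ft_force: [-0.5, 0.3, 0.2]
gripper_width: 60.0
```

Emit:
jog_arm(rows=[[0,0,0,0],[0,0,0,0],[0,0,0,0],[0,0,0,0],[0,0,0,0],[0,0,0,0]], gripper=18)

```text
t: 11.68
ee_pos: [532.9, -214.7, 87.5]
tool_rot: [[-0.985, -0.174, 0.002], [-0.174, 0.985, -0.001], [-0.001, -0.001, -1.0]]
ft_force: [-0.8, 0.1, 5.1]
gripper_width: 27.7
```

Emit:
jog_arm(rows=[[0,0,0,0],[0,0,-5,0],[0,0,-20,0],[0,0,-45,0],[0,0,-50,0],[0,0,-45,0],[0,0,0,0]])

```text
t: 12.55
ee_pos: [534.4, -215.5, 257.9]
tool_rot: [[-0.985, -0.174, 0.008], [-0.174, 0.985, -0.004], [-0.008, -0.006, -1.0]]
ft_force: [-0.1, -0.0, -3.1]
gripper_width: 27.9
```

```bash
python3 snap.py wrist w7; python3 - <<'E'
from h import *
plan([(430,-60,252,100,4),(425,300,252,100,7),(431.5,346.5,250,100,1)])
E
```

```text
t 12.55 pos [ 534.4 -215.5  257.9] yaw 100.01703845856822 f [-0.1 -0.  -3.1] w 27.885764030010346
end [431.5 346.5 250. ] 100.0
[[18.7, 42.6, 0.6, 0.0], [18.7, 42.6, 0.6, 0.0], [18.7, 42.6, 0.7, 0.0], [18.7, 42.7, 0.6, 0.0], [-8.2, 50.8, -0.0, 0.0], [-8.3, 50.7, -0.0, 0.0], [-8.2, 50.8, -0.0, 0.0], [-8.3, 50.7, -0.0, 0.0]]
[[-8.2, 50.8, -0.0, 0.0], [-8.3, 50.8, -0.0, 0.0], [-8.2, 50.7, -0.0, 0.0], [-14.5, 44.7, 2.0, 0.0]]
```

View pics/w7.png

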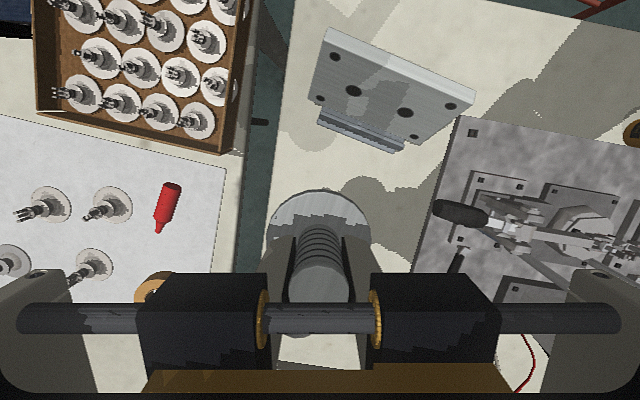

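Emit:
jog_arm(rows=[[18.7,42.6,1,0],[18.7,42.6,1,0],[18.7,42.6,1,0],[18.7,42.7,1,0],[-8.2,50.8,0,0],[-8.3,50.7,0,0],[-8.2,50.8,0,0],[-8.3,50.7,0,0]])

```text
t: 13.6
ee_pos: [424.7, 147.6, 245.7]
tool_rot: [[-0.985, -0.174, -0.003], [-0.174, 0.985, -0.001], [0.003, -0.0, -1.0]]
ft_force: [0.9, 0.8, -3.4]
gripper_width: 27.7
```

Emit:
jog_arm(rows=[[-8.2,50.8,0,0],[-8.3,50.8,0,0],[-8.2,50.7,0,0],[-14.5,44.7,2,0],[0,0,0,0],[0,0,0,0]])

```text
t: 14.35
ee_pos: [429.5, 346.3, 243.6]
tool_rot: [[-0.985, -0.175, -0.003], [-0.175, 0.985, -0.002], [0.003, -0.002, -1.0]]
ft_force: [0.9, 0.0, -2.7]
gripper_width: 27.1
```

```bash
python3 snap.py wrist w8;python3 - <<'E'
import cv2
a=cv2.imread("pics/w8.png");cv2.imwrite("pics/w8c.png",cv2.resize(a[90:290,220:420],None,fx=3,fy=3,interpolation=2))
E
```

```text
t 14.35 pos [429.5 346.3 243.6] yaw 100.05337659438136 f [ 0.9  0.  -2.7] w 27.139641638648897
```

View pics/w8c.png

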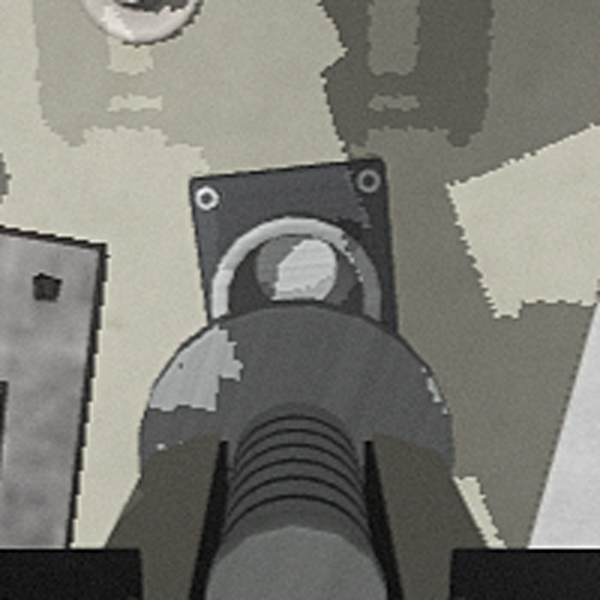

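```bash
python3 - <<'E'
from h import *
import json
s=json.load(open("pics/w8.json"));c=lambda x,y:(220+x/3,90+y/3)
R=np.array(s["tool_rot"]);Z=s["ee_pos"][2]
rt=onz("wrist",*c(297,216),70,s);tx=R[:,0]
print("rim from top edge",rt-32*tx,[onz("wrist",*c(q,300),70,s) for q in(211,383)])
f=[onz("wrist",*c(*q),10,s) for q in[(190,180),(383,158)]];d=f[1]-f[0];L=np.linalg.norm(d);d/=L;n=np.array([d[1],-d[0],0]);print(L,"foot centre",(f[0]+f[1])/2+n*42)
ct=onz("wrist",*c(296,304),Z-29.6,s);print("plug axis",ct-34*tx,[onz("wrist",*c(q,445),Z-29.6,s) for q in(138,453)])
E
```

```text
rim from top edge [433.4 347.2  69.9] [array([438.1, 315.9,  70. ]), array([426.9, 378.3,  70. ])]
81.5593682122227 foot centre [433.1 347.4  10. ]
plug axis [429.8 346.2 213.9] [array([432.7, 312.7, 214. ]), array([420.9, 378.5, 214. ])]
```

Emit:
jog_arm(rows=[[-3.3,0.4,20,0],[0,0,30,0],[0,0,25,0],[0,0,15,0],[0,0,15,0],[0,0,10,0],[0,0,0,0],[0,0,0,0]])

```text
t: 15.4
ee_pos: [434.1, 348.3, 131.3]
tool_rot: [[-0.985, -0.174, 0.001], [-0.174, 0.985, 0.001], [-0.001, 0.0, -1.0]]
ft_force: [0.7, -0.1, -2.1]
gripper_width: 27.3
```

Emit:
jog_arm(rows=[[1.2,-0.7,8,0],[0,0,6,0],[0,0,4,0],[0,0,3,0],[0,0,0,0],[0,0,0,0]])

```text
t: 16.15
ee_pos: [432.6, 347.1, 109.6]
tool_rot: [[-0.985, -0.174, 0.0], [-0.174, 0.985, 0.0], [-0.0, 0.0, -1.0]]
ft_force: [-0.2, -0.4, -2.9]
gripper_width: 27.7
```

Emit:
jog_arm(rows=[[0,0,1.3,0],[0,0,0,0]])

```text
t: 16.4
ee_pos: [433.2, 347.3, 108.9]
tool_rot: [[-0.985, -0.174, 0.001], [-0.174, 0.985, 0.001], [-0.001, 0.0, -1.0]]
ft_force: [1.1, -0.5, 1.1]
gripper_width: 27.4
```

Emit:
jog_arm(rows=[[0,0,0,0],[0,0,0,0],[0,0,0,0],[0,0,0,0]], gripper=60)

```text
t: 16.9
ee_pos: [432.5, 347.0, 108.1]
tool_rot: [[-0.985, -0.174, -0.0], [-0.174, 0.985, -0.0], [0.0, -0.0, -1.0]]
ft_force: [-1.2, -0.9, 1.1]
gripper_width: 59.3
```

Emit:
jog_arm(rows=[[0,0,-20,0],[0,0,-40,0],[0,0,-50,0],[-20,0,-30,0],[-40,0,0,0],[-35,0,0,0],[0,0,0,0],[0,0,0,0]])

```text
t: 17.9
ee_pos: [525.8, 363.6, 249.0]
tool_rot: [[-0.985, -0.174, 0.0], [-0.174, 0.985, 0.0], [-0.0, 0.0, -1.0]]
ft_force: [-0.7, 0.2, 0.5]
gripper_width: 60.0
```

```bash
python3 snap.py wrist w9; python3 snap.py side d9; python3 snap.py scene s9
```

```text
t 17.9 pos [525.8 363.6 249. ] yaw 100.00984980155434 f [-0.7  0.2  0.5] w 59.99902224634779
t 17.95 pos [525.5 363.7 249.1] yaw 100.03194582449612 f [-0.6 -0.4 -0.8] w 59.90914969783776
t 18.0 pos [525.4 363.7 249. ] yaw 100.04488464220942 f [-0.2  0.6  0.4] w 59.886507225182825
```

View pics/w9.png

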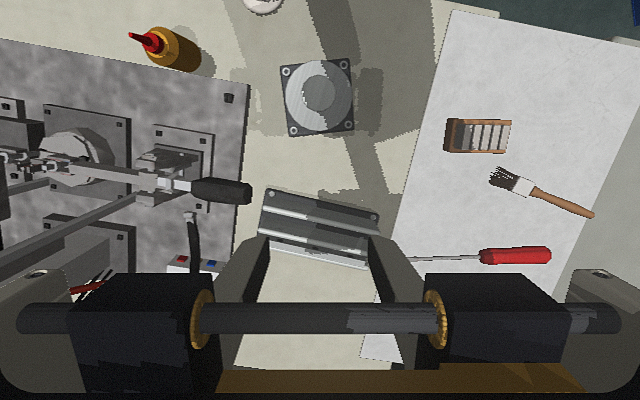

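View pics/s9.png

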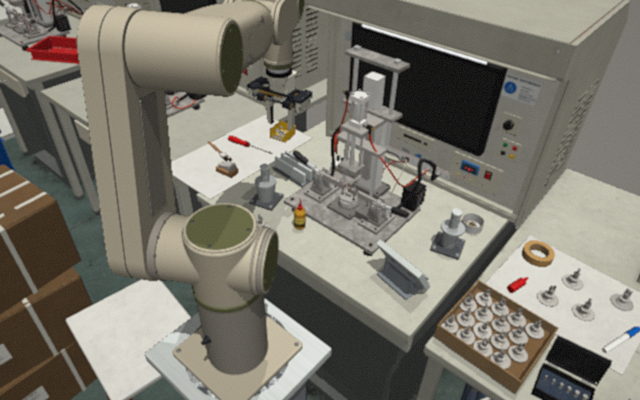

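```bash
python3 - <<'E'
import cv2
a=cv2.imread("pics/w9.png")
cv2.imwrite("pics/w9c.png",cv2.resize(a[170:290,240:400],None,fx=5,fy=5,interpolation=2))
b=cv2.imread("pics/d9.png")[200:320,200:360];cv2.imwrite("pics/d9c.png",cv2.resize(b,None,fx=5,fy=5,interpolation=2))
c=a[40:150,260:370];cv2.imwrite("pics/w9d.png",cv2.resize(c,None,fx=5,fy=5,interpolation=2))
E
```

```text
(no output)
```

View pics/w9c.png

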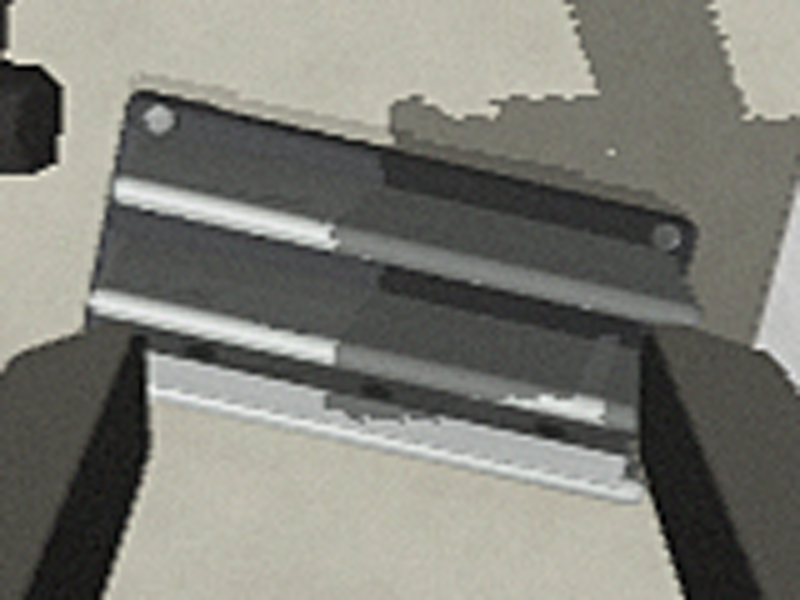

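View pics/d9c.png

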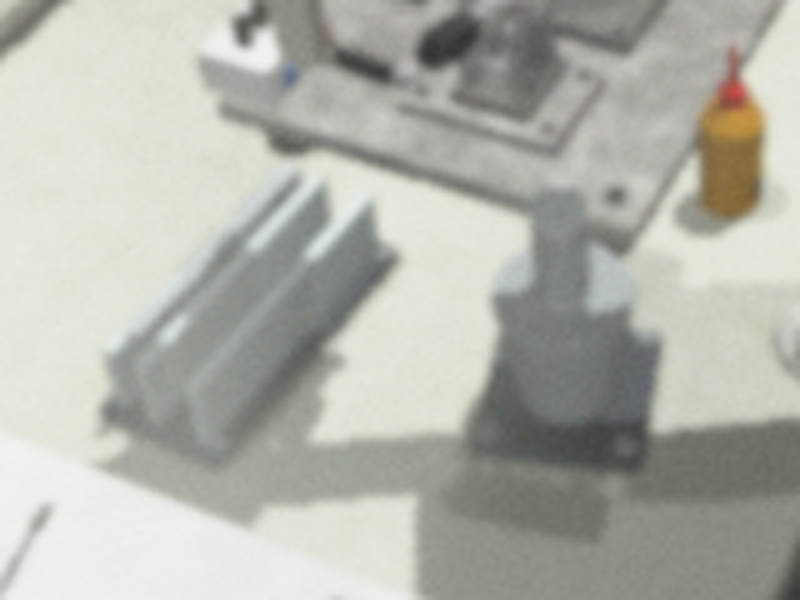

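View pics/w9d.png

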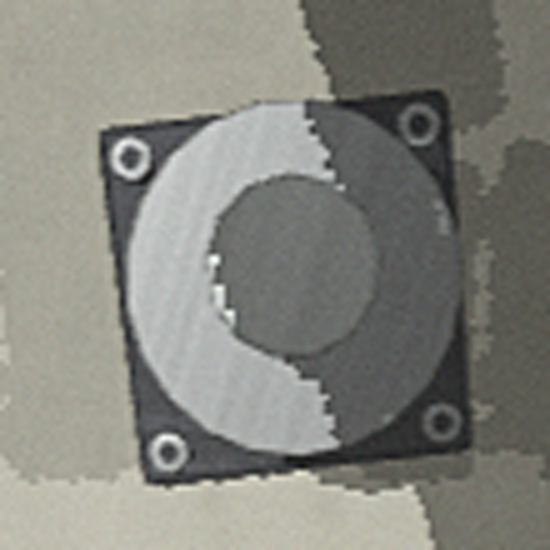

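```bash
python3 - <<'E'
from h import *
import json
s=json.load(open("pics/w9.json"));c=lambda x,y:(240+x/5,170+y/5);e=lambda x,y:(260+x/5,40+y/5)
w1=[onz("wrist",*c(*q),52,s) for q in[(116,190),(698,316)]]
w2=[onz("wrist",*c(*q),52,s) for q in[(93,302),(600,408)]]
f=[onz("wrist",*c(*q),10,s) for q in[(128,95),(693,217)]]
print(w1,w2,f,np.linalg.norm(f[1]-f[0]),np.linalg.norm(w1[1]-w1[0]))
d=w1[1]-w1[0];d/=np.linalg.norm(d);n=np.array([d[1],-d[0],0])
print("yaw of slot",np.degrees(np.arctan2(d[1],d[0])),np.degrees(np.arctan2(*(w2[1]-w2[0])[[1,0]])),"gap",[(q-w1[0])@n for q in w2],"foot->w1",[(w1[0]-q)@n for q in f])
print("slot mid",(w1[0]+w1[1])/2+15*n)
print("Lcollar",onz("wrist",*e(295,277),78,s),"cap",onz("wrist",*e(298,265),134,s), onz("wrist",*e(128,277),78,s)-onz("wrist",*e(462,277),78,s))
# plate from w7 and scene
s7=json.load(open("pics/w7.json"))
im=cv2.imread("pics/w7.png")[10:170,290:490];cv2.imwrite("pics/w7p.png",cv2.resize(im,None,fx=3.7,fy=3.7,interpolation=2))
E
```

```text
[array([569.3, 303.6,  52. ]), array([576.8, 449.9,  52. ])] [array([599.3, 301.5,  52. ]), array([605.7, 431.3,  52. ])] [array([557.4, 297.9,  10. ]), array([564.6, 454.1,  10. ])] 156.3661036482764 146.48764050708195
yaw of slot 87.0512113588531 87.18172552739871 gap [np.float64(30.067605633506407), np.float64(29.771618970982054)] foot->w1 [np.float64(11.631577800680635), np.float64(12.410386685368177)]
slot mid [588.1 376.   52. ]
Lcollar [432.2 347.6  78. ] cap [432.8 348.  134. ] [ 11.7 -65.9   0. ]
```

View pics/w7p.png

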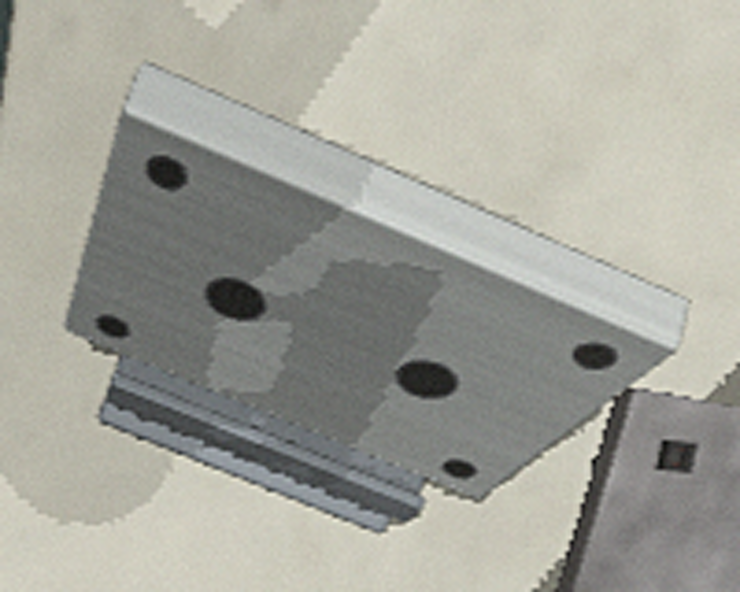

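```bash
python3 - <<'E'
from h import *
import json
s7=json.load(open("pics/w7.json"));c=lambda x,y:(290+x/3.7,10+y/3.7)
img=np.array([c(*q) for q in[(127,110),(677,350),(68,330),(482,500),(147,63),(688,300)]])
# plate frame: x down slope, z away from slope, y = z x x. Seen from robot's right...(147,63) end is world -y?
for q in[(147,63),(688,300)]:print(onz("wrist",*c(*q),95,s7))
K,T=cal("wrist",s7)
# world yaw phi of slope-horizontal dir; y axis= z cross x
for sg in(1,):
    y0=-75; 
    # determine y direction: x=(sin30*h,-cos30), z=(cos30*h, sin30) -> y=z x x ; h=+X: z=(.866,0,.5),x=(.5,0,-.866): y=(0*..)
    zc=np.array([.866,0,.5]);xc=np.array([.5,0,-.866]);print("y",np.cross(zc,xc))
obj=np.array([[-50,-75,16],[-50,75,16],[50,-75,16],[50,75,16],[-50,-75,0],[-50,75,0]],float)
ok,r,t=cv2.solvePnP(obj,img,K,None)
D=np.diag([1,-1,-1,1.]);M=np.eye(4);M[:3,:3]=cv2.Rodrigues(r)[0];M[:3,3]=t.ravel();W=T@D@M
print(W);print("angle",np.degrees(np.arcsin(W[2,2])),"y-yaw",np.degrees(np.arctan2(W[1,1],W[0,1])))
pr=cv2.projectPoints(obj,r,t,K,None)[0][:,0]-img;print(pr)
for o in obj:print(o,(W@np.append(o,1))[:3])
print("mid of top edge",(W@[-50,0,8,1])[:3])
E
```

```text
[ 382.8 -232.9   95. ]
[412.2 -83.4  95. ]
y [-0.  1.  0.]
[[   0.5    0.2    0.8  422.8]
 [  -0.1    1.    -0.2 -163.7]
 [  -0.9    0.     0.5   56. ]
 [   0.     0.     0.     1. ]]
angle 30.46218864271052 y-yaw 78.60918293238981
[[-0.2  0.5]
 [-0.1  0.2]
 [ 0.4  0.2]
 [-0.5  0.1]
 [ 0.1 -0.6]
 [ 0.3 -0.3]]
[-50. -75.  16.] [ 396.5 -235.7  105.9]
[-50.  75.  16.] [426.1 -88.7 108.5]
[ 50. -75.  16.] [ 446.4 -244.3   19.8]
[50. 75. 16.] [476.1 -97.3  22.3]
[-50. -75.   0.] [ 383.  -232.9   97.8]
[-50.  75.   0.] [412.6 -85.9 100.4]
mid of top edge [ 404.5 -160.8  103.1]
```

```bash
python3 - <<'E'
from h import *
plan([(405,300,249,80,3),(400,-40,240,0,8),(437.5,-166.7,200,-11.4,3)])
E
```

```text
end [ 437.5 -166.7  200. ] -11.4
[[43.2, -13.9, 0.0, 6.7], [41.3, -18.9, 0.0, 6.7], [38.9, -23.5, 0.0, 6.7], [-6.8, -42.0, 1.1, 10.0], [-14.0, -40.1, 1.2, 10.0], [-20.7, -37.1, 1.1, 10.0], [-26.9, -32.9, 1.1, 10.0], [-32.2, -27.8, 1.1, 10.0]]
[[-36.5, -21.8, 1.2, 10.0], [-39.8, -15.0, 1.1, 10.0], [-41.7, -8.0, 1.1, 10.0], [-42.2, 12.5, 13.3, 3.8], [-41.3, 15.4, 13.4, 3.8], [-40.2, 18.0, 13.3, 3.8]]
```

Emit:
jog_arm(rows=[[43.2,-13.9,0,6.7],[41.3,-18.9,0,6.7],[38.9,-23.5,0,6.7],[-6.8,-42,1.1,10],[-14,-40.1,1.2,10],[-20.7,-37.1,1.1,10],[-26.9,-32.9,1.1,10],[-32.2,-27.8,1.1,10]], gripper=93)

```text
t: 19.05
ee_pos: [401.7, 86.4, 243.0]
tool_rot: [[-0.494, 0.869, 0.001], [0.869, 0.494, 0.0], [-0.001, 0.001, -1.0]]
ft_force: [-0.5, -0.8, 0.6]
gripper_width: 93.0
```

Emit:
jog_arm(rows=[[-36.5,-21.8,1.2,10],[-39.8,-15,1.1,10],[-41.7,-8,1.1,10],[-42.2,12.5,13.3,3.8],[-41.3,15.4,13.4,3.8],[-40.2,18,13.3,3.8],[0,0,0,0],[0,0,0,0]])

```text
t: 20.05
ee_pos: [437.7, -166.2, 199.5]
tool_rot: [[0.199, 0.98, 0.0], [0.98, -0.199, 0.0], [0.0, 0.0, -1.0]]
ft_force: [-0.4, 0.3, 0.6]
gripper_width: 93.2
```

```bash
python3 snap.py wrist w10; python3 - <<'E'
from h import *
plan([(437.5,-166.7,200,-11.4,1)])
E
```

```text
t 20.05 pos [ 437.7 -166.2  199.5] yaw -11.464019016924784 f [-0.4  0.3  0.6] w 93.17320039248573
end [ 437.5 -166.7  200. ] -11.4
[[-0.8, -0.2, -0.2, -0.0]]
```

View pics/w10.png

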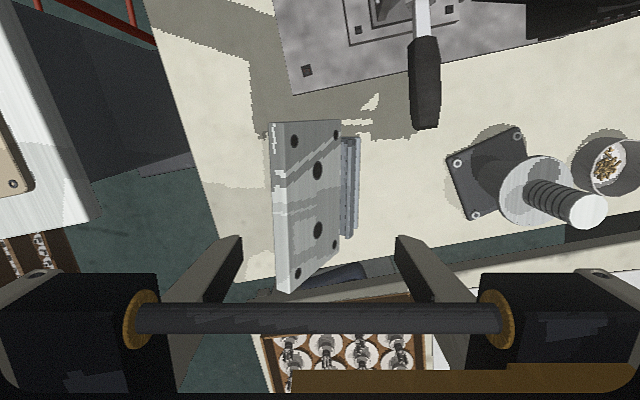

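```bash
python3 - <<'E'
import cv2
a=cv2.imread("pics/w10.png");cv2.imwrite("pics/w10c.png",cv2.resize(a[110:300,230:390],None,fx=4,fy=3.1,interpolation=2))
E
```

```text
(no output)
```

View pics/w10c.png

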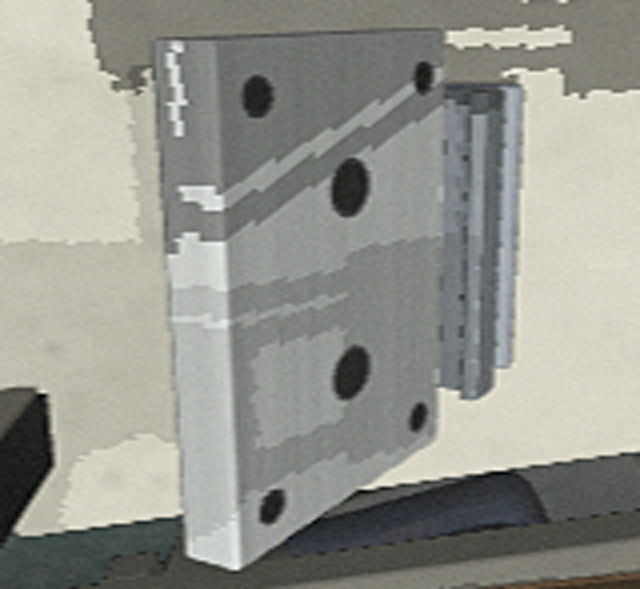

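```bash
python3 - <<'E'
from h import *
import json
s=json.load(open("pics/w10.json"));c=lambda x,y:(230+x/4,110+y/3.1)
img=np.array([c(*q) for q in[(239,569),(214,38),(437,442),(445,30),(187,555),(157,40)]])
K,T=cal("wrist",s)
obj=np.array([[-50,-75,16],[-50,75,16],[50,-75,16],[50,75,16],[-50,-75,0],[-50,75,0]],float)
ok,r,t=cv2.solvePnP(obj,img,K,None)
D=np.diag([1,-1,-1,1.]);M=np.eye(4);M[:3,:3]=cv2.Rodrigues(r)[0];M[:3,3]=t.ravel();W=T@D@M
print("pos",W[:3,3],"angle",np.degrees(np.arcsin(W[2,2])),"y-yaw",np.degrees(np.arctan2(W[1,1],W[0,1])))
print((cv2.projectPoints(obj,r,t,K,None)[0][:,0]-img).round(1).tolist())
R=np.array(s["tool_rot"])
for o in obj:
    p=(W@np.append(o,1))[:3];print(o,p,"tool xy",(R.T@(p-s["ee_pos"]))[:2])
E
```

```text
pos [ 423.3 -167.5   58.2] angle 30.28343260733339 y-yaw 78.87984672081134
[[0.5, 0.3], [0.8, 0.2], [0.2, -0.8], [0.2, 1.0], [-0.5, -0.1], [-1.2, -0.6]]
[-50. -75.  16.] [ 397.8 -238.   110.8] tool xy [-78.4 -24.8]
[-50.  75.  16.] [426.7 -90.9 108.2] tool xy [ 71.6 -25.7]
[ 50. -75.  16.] [ 447.  -249.2   24.4] tool xy [-79.6  25.7]
[50. 75. 16.] [ 475.9 -102.1   21.8] tool xy [70.4 24.8]
[-50. -75.   0.] [ 384.2 -235.5  102.7] tool xy [-78.6 -38.6]
[-50.  75.   0.] [413.2 -88.4 100.1] tool xy [ 71.4 -39.5]
```

Emit:
jog_arm(rows=[[-3,0,30,0],[0,0,35,0],[0,0,20,0],[0,0,8.5,0],[0,0,0,0]])

```text
t: 20.72
ee_pos: [437.5, -169.1, 106.1]
tool_rot: [[0.198, 0.98, 0.0], [0.98, -0.198, -0.0], [0.0, 0.0, -1.0]]
ft_force: [-0.8, -1.3, -0.5]
gripper_width: 92.7
```

```bash
python3 snap.py wrist w11; python3 snap.py scene s11;python3 - <<'E'
import cv2
a=cv2.imread("pics/w11.png")[100:400,150:450];b=cv2.imread("pics/s11.png")[200:320,360:480]
cv2.imwrite("pics/w11c.png",cv2.hconcat([cv2.resize(a,(400,400)),cv2.resize(b,(400,400),interpolation=2)]))
E
```

```text
t 20.725 pos [ 437.5 -169.1  106.1] yaw -11.412771471582356 f [-0.8 -1.3 -0.5] w 92.72610189205015
t 20.775 pos [ 437.9 -169.5  106.8] yaw -11.430079823994125 f [-0.2  0.1  0.2] w 92.92254268832123
```

View pics/w11c.png

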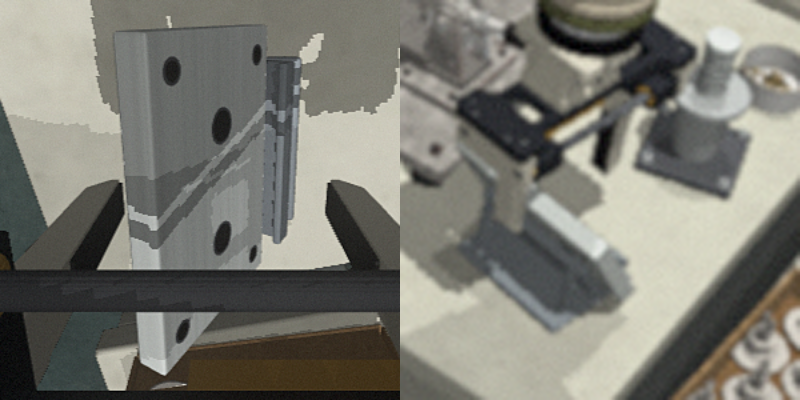

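Emit:
jog_arm(rows=[[0,0,0,0],[0,0,0,0],[0,0,0,0],[0,0,0,0],[0,0,0,0],[0,0,0,0]], gripper=40, force=30)

```text
t: 21.58
ee_pos: [437.4, -169.8, 105.8]
tool_rot: [[0.199, 0.98, 0.0], [0.98, -0.199, -0.0], [-0.0, 0.0, -1.0]]
ft_force: [-1.7, 0.6, 2.0]
gripper_width: 41.5
```

```bash
python3 snap.py wrist w12; python3 snap.py scene s12;python3 - <<'E'
import cv2
a=cv2.imread("pics/w12.png")[100:400,150:450];b=cv2.imread("pics/s12.png")[200:320,360:480]
cv2.imwrite("pics/w12c.png",cv2.hconcat([cv2.resize(a,(400,400)),cv2.resize(b,(400,400),interpolation=2)]))
E
```

```text
t 21.575 pos [ 437.4 -169.8  105.8] yaw -11.48973658980802 f [-1.7  0.6  2. ] w 41.4514698220911
t 21.625 pos [ 437.4 -169.8  105.9] yaw -11.490332474809978 f [-2.2  0.1  2.4] w 40.37231974162805
```

View pics/w12c.png

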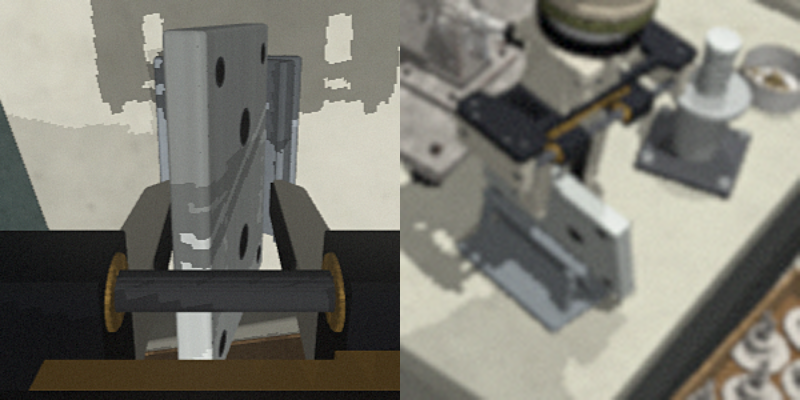

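Emit:
jog_arm(rows=[[0,5,0,0],[0,5,0,0],[0,4,0,0],[0,0,0,0],[0,0,0,0]], gripper=10, force=30)

```text
t: 22.3
ee_pos: [451.1, -172.4, 105.2]
tool_rot: [[0.199, 0.98, -0.0], [0.98, -0.199, 0.0], [0.0, -0.0, -1.0]]
ft_force: [1.2, -0.5, -5.9]
gripper_width: 16.0
```

```bash
python3 snap.py wrist w13; python3 snap.py scene s13;python3 - <<'E'
import cv2
a=cv2.imread("pics/w13.png")[100:400,150:450];b=cv2.imread("pics/s13.png")[200:320,360:480]
cv2.imwrite("pics/w13c.png",cv2.hconcat([cv2.resize(a,(400,400)),cv2.resize(b,(400,400),interpolation=2)]))
E
```

```text
t 22.3 pos [ 451.1 -172.4  105.2] yaw -11.477680672119435 f [ 1.2 -0.5 -5.9] w 16.027080302302547
t 22.35 pos [ 451.1 -172.4  105.3] yaw -11.478328552813249 f [ 3.1 -0.  -6.6] w 16.032079423033736
```

View pics/w13c.png

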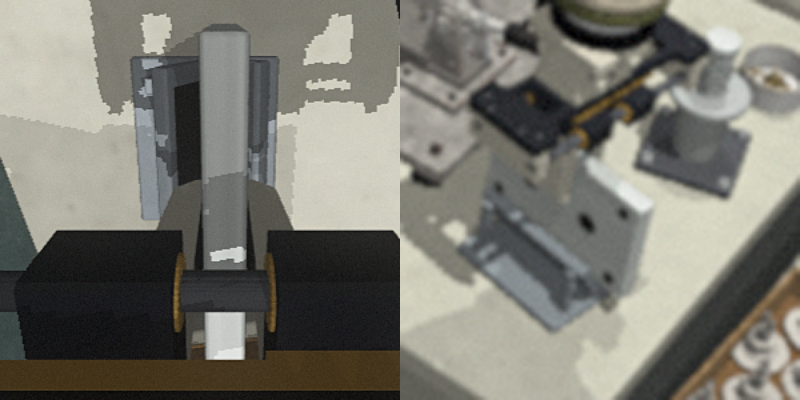

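```bash
python3 - <<'E'
from h import *
plan([(451,-172.4,145,-11.4,2),(449,-170,240,-11.4,2),(405,-60,258,-10,3),(405,260,258,-5,7),(588,376,255,-3,5)])
E
```

```text
end [588. 376. 255.] -3.0
[[-0.0, -0.0, -19.9, -0.0], [-0.0, -0.0, -19.8, -0.1], [1.0, -1.2, -47.5, 0.0], [0.9, -1.3, -47.5, 0.0], [33.1, -21.6, -6.0, -0.5], [33.2, -21.3, -6.0, -0.4], [33.4, -21.1, -6.0, -0.5], [45.0, -7.9, -0.0, -0.7]]
[[45.1, -7.4, -0.0, -0.7], [45.2, -6.8, -0.0, -0.7], [45.3, -6.3, -0.0, -0.7], [45.4, -5.7, -0.0, -0.8], [45.4, -5.1, -0.0, -0.7], [45.5, -4.5, -0.0, -0.7], [26.3, 34.4, 0.6, -0.4], [26.0, 34.7, 0.6, -0.4]]
[[25.8, 34.8, 0.6, -0.4], [25.6, 35.0, 0.6, -0.4], [25.3, 35.1, 0.6, -0.4]]
```

Emit:
jog_arm(rows=[[0,0,0,0],[0,0,-10,0],[0,0,-15,0],[0,0,-20,0],[0,0,-40,0],[0,0,-45,0],[0,0,-10,0],[0,0,0,0]], force=45)

```text
t: 23.4
ee_pos: [451.2, -172.6, 245.9]
tool_rot: [[0.199, 0.98, 0.001], [0.98, -0.199, -0.0], [-0.0, 0.001, -1.0]]
ft_force: [-1.5, -0.6, -7.2]
gripper_width: 15.8
```

Emit:
jog_arm(rows=[[33.1,-21.6,-6,-0.5],[33.2,-21.3,-6,-0.4],[33.4,-21.1,-6,-0.5],[45,-7.9,0,-0.7],[45.1,-7.4,0,-0.7],[45.2,-6.8,0,-0.7],[45.3,-6.3,0,-0.7],[45.4,-5.7,0,-0.8]])

```text
t: 24.4
ee_pos: [406.3, 167.4, 260.9]
tool_rot: [[0.112, 0.994, -0.004], [0.994, -0.112, -0.001], [-0.002, -0.004, -1.0]]
ft_force: [1.1, -0.5, -7.3]
gripper_width: 15.7
```

Emit:
jog_arm(rows=[[45.4,-5.1,0,-0.7],[45.5,-4.5,0,-0.7],[26.3,34.4,0.6,-0.4],[26,34.7,0.6,-0.4],[25.8,34.8,0.6,-0.4],[25.6,35,0.6,-0.4],[25.3,35.1,0.6,-0.4],[0,0,0,0]])

```text
t: 25.4
ee_pos: [591.1, 373.3, 253.1]
tool_rot: [[0.054, 0.999, -0.008], [0.999, -0.054, -0.004], [-0.005, -0.008, -1.0]]
ft_force: [0.2, 1.1, -7.5]
gripper_width: 15.4
```

Emit:
jog_arm(rows=[[0,0,0,0],[0,0,0,0]])

```text
t: 25.65
ee_pos: [590.2, 372.8, 260.4]
tool_rot: [[0.054, 0.999, -0.001], [0.999, -0.054, -0.0], [-0.0, -0.001, -1.0]]
ft_force: [-0.3, 0.6, -7.3]
gripper_width: 15.7
```

```bash
python3 snap.py wrist w14; python3 snap.py side d14;  python3 snap.py scene s14;python3 - <<'E'
import cv2
a=cv2.imread("pics/w14.png")[100:400,150:450];b=cv2.imread("pics/d14.png")[140:320,180:360]
cv2.imwrite("pics/w14c.png",cv2.hconcat([cv2.resize(a,(400,400)),cv2.resize(b,(400,400),interpolation=2)]))
E
```

```text
t 25.65 pos [590.2 372.8 260.4] yaw -3.084633193143509 f [-0.3  0.6 -7.3] w 15.671270577309993
t 25.7 pos [590.5 372.9 261.2] yaw -3.086906659194631 f [-0.8  0.7 -7.7] w 15.765264258629605
t 25.75 pos [590.6 373.  261.6] yaw -3.0868760704048364 f [ 0.2  0.2 -7.1] w 15.459246973119289
```

View pics/w14c.png

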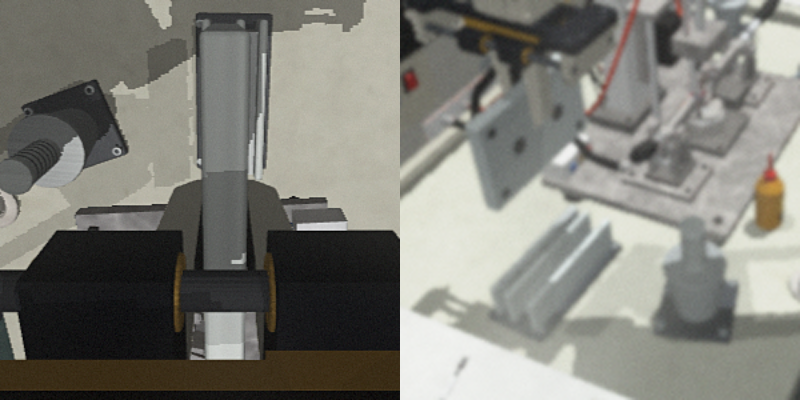

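View pics/w14.png

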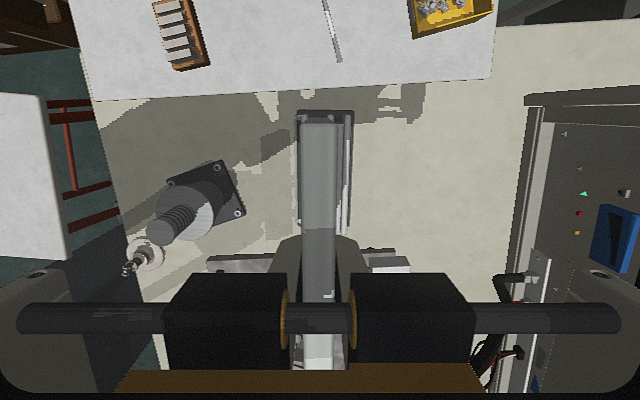

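```bash
python3 - <<'E'
import cv2
a=cv2.imread("pics/w14.png");cv2.imwrite("pics/w14d.png",cv2.resize(a[100:240,275:375],None,fx=6,fy=4.2,interpolation=2))
E
```

```text
(no output)
```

View pics/w14d.png

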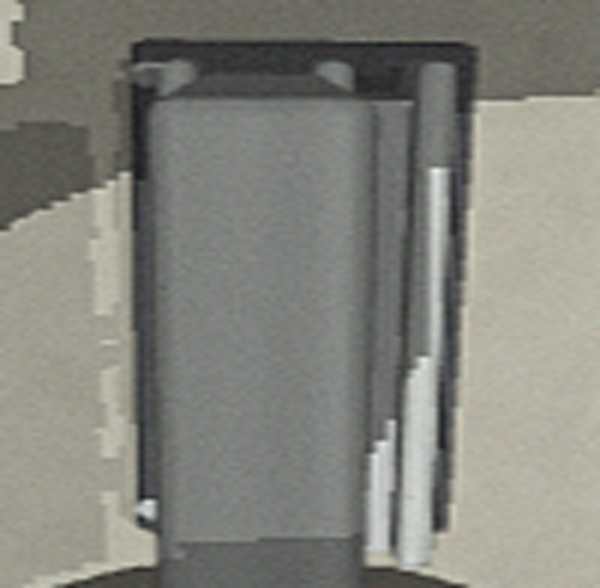

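```bash
python3 - <<'E'
from h import *
import json
s=json.load(open("pics/w14.json"));c=lambda x,y:(275+x/6,100+y/4.2)
R=np.array(s["tool_rot"]);P=np.array(s["ee_pos"]);Z=P[2]
tl=lambda p:R.T@(p-P)
for h in(5,10,15,20):
    a=onz("wrist",*c(152,98),Z+h,s);b=onz("wrist",*c(373,98),Z+h,s);print(h,np.linalg.norm(a-b),tl((a+b)/2))
w=[onz("wrist",*c(x,72),52,s) for x in(178,337)];print(w,np.linalg.norm(w[0]-w[1]),"slot end tool",tl((w[0]+w[1])/2))
f=[onz("wrist",*c(*q),10,s) for q in[(132,43),(476,45),(140,530),(448,530)]];print(f,np.linalg.norm(f[0]-f[1]),np.linalg.norm(f[0]-f[2]))
yaw=np.radians(87.05);d=np.array([np.cos(yaw),np.sin(yaw),0])
print("slot centre",(w[0]+w[1])/2-75*d)
# plate bottom near corner from side/scene views: project predicted bottoms
for h in(8,12,16):
    for x in(75,-75):
        for z in(-h,100-h):
            p=P+R@np.array([x,0,z]);print(h,x,z,proj("side",p),proj("scene",p))
E
python3 - <<'E'
import cv2
b=cv2.imread("pics/d14.png")[160:260,190:290];c=cv2.imread("pics/s14.png")[100:200,240:340]
cv2.imwrite("pics/d14b.png",cv2.hconcat([cv2.resize(b,(400,400),interpolation=2),cv2.resize(c,(400,400),interpolation=2)]))
E
```

```text
5 16.758577134061454 [74.7  0.5 -5. ]
10 16.15925640168799 [ 74.9   0.5 -10. ]
15 15.559935669314527 [ 75.1   0.4 -15. ]
20 14.960614936941065 [ 75.3   0.4 -20. ]
[array([579. , 446.7,  52. ]), array([609.2, 445.1,  52. ])] 30.287111523828457 slot end tool [ 73.2   0.  208.4]
[array([567.9, 454.9,  10. ]), array([640.6, 450.4,  10. ]), array([558.2, 297.2,  10. ]), array([631.2, 293.3,  10. ])] 72.87022226333845 158.00778435477054
slot centre [590.2 371.   52. ]
8 75 -8 (np.float64(212.7981044239476), np.float64(201.4569663433986)) (np.float64(276.128251110462), np.float64(96.80910439402338))
8 75 92 (np.float64(222.4098873685569), np.float64(238.01973724690822)) (np.float64(277.16067972160147), np.float64(124.23958880000862))
8 -75 -8 (np.float64(257.32813142481007), np.float64(164.61598196388846)) (np.float64(309.7277697166664), np.float64(113.58399345570078))
8 -75 92 (np.float64(262.67468365254877), np.float64(199.5061345084888)) (np.float64(309.4083860479507), np.float64(141.7454976385128))
12 75 -12 (np.float64(212.37879072757488), np.float64(199.86191673548169)) (np.float64(27
[... 321 characters left out ...]
3703))
12 -75 88 (np.float64(262.47534952249356), np.float64(198.20533393482418)) (np.float64(309.42064741747396), np.float64(140.6643571703616))
16 75 -16 (np.float64(211.95654373485274), np.float64(198.2557090060143)) (np.float64(276.0419509098682), np.float64(94.51620367325786))
16 75 84 (np.float64(221.69783029121982), np.float64(235.31110556650816)) (np.float64(277.08111639825955), np.float64(122.12567944427133))
16 -75 -16 (np.float64(256.86512266178596), np.float64(161.59451211130045)) (np.float64(309.75452955922583), np.float64(111.2244569734538))
16 -75 84 (np.float64(262.27488376824283), np.float64(196.89714868798632)) (np.float64(309.43294996426687), np.float64(139.5795859159013))
```

View pics/d14b.png

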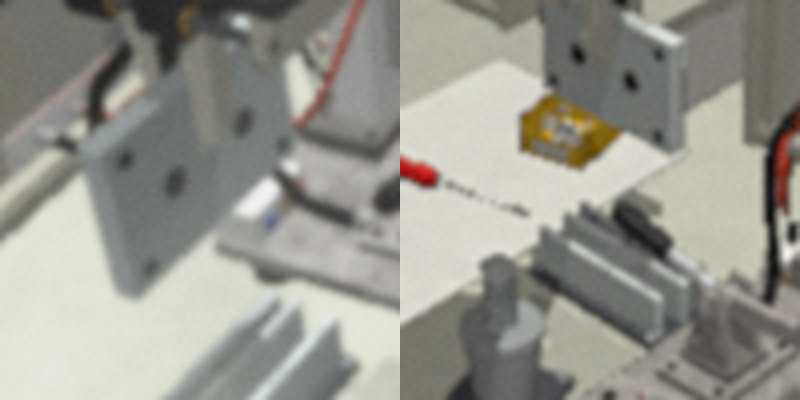

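Emit:
jog_arm(rows=[[1.5,-0.7,30,0],[0,0,40,0],[0,0,25,0],[0,0,15,0],[0,0,4,0],[0,0,0,0],[0,0,0,0]])

```text
t: 26.68
ee_pos: [591.3, 375.2, 148.7]
tool_rot: [[0.054, 0.999, 0.002], [0.999, -0.054, 0.001], [0.001, 0.002, -1.0]]
ft_force: [0.2, 0.5, -6.6]
gripper_width: 15.7
```

```bash
python3 snap.py wrist w15; python3 snap.py side d15;python3 snap.py scene s15; python3 - <<'E'
import cv2
a=cv2.imread("pics/w15.png");cv2.imwrite("pics/w15d.png",cv2.resize(a[80:220,270:370],None,fx=6,fy=4.2,interpolation=2))
b=cv2.imread("pics/d15.png")[190:310,180:300];c=cv2.imread("pics/s15.png")[100:200,240:340]
cv2.imwrite("pics/d15b.png",cv2.hconcat([cv2.resize(b,(400,400),interpolation=2),cv2.resize(c,(400,400),interpolation=2)]))
E
```

```text
t 26.675 pos [591.3 375.2 148.7] yaw -3.0848661378030524 f [ 0.2  0.5 -6.6] w 15.682052987544319
t 26.725 pos [591.2 375.2 148.5] yaw -3.0862379306511656 f [ 0.1 -1.  -7.9] w 15.930427541182631
t 26.775 pos [591.1 375.1 148.2] yaw -3.0836762557491157 f [ 0.2 -0.6 -7.4] w 15.622985578428368
```

View pics/w15d.png

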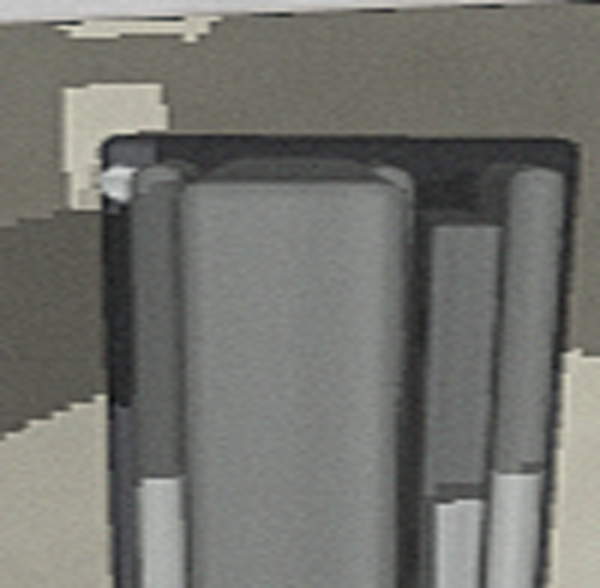

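View pics/d15b.png

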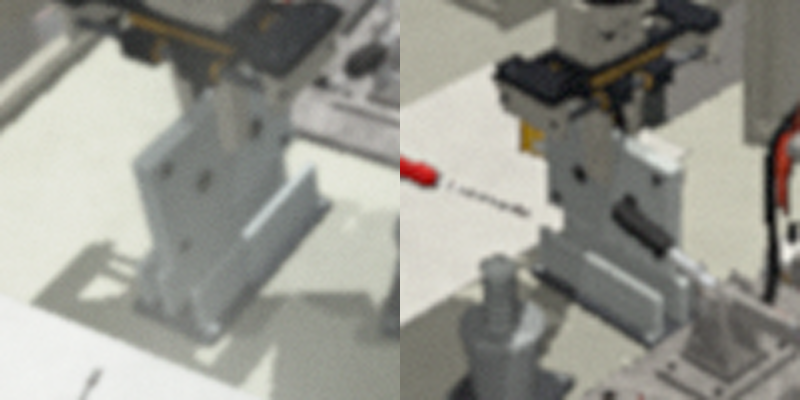

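```bash
python3 - <<'E'
from h import *
import json
s=json.load(open("pics/w15.json"));c=lambda x,y:(270+x/6,80+y/4.2)
R=np.array(s["tool_rot"]);P=np.array(s["ee_pos"]);Z=P[2];tl=lambda p:R.T@(p-P)
for nm,xs,y,z in[("w1",(136,184),172,52),("w2r",(412,),172,52),("w3",(508,562),172,52),("thin",(428,500),225,60),("platetop",(184,398),183,Z+14),("plate bottom far",(222,372),160,Z-86),("w1 lower",(140,182),480,52)]:
    print(nm,[tl(onz("wrist",*c(x,y),z,s)) for x in xs])
E
```

```text
w1 [array([ 72.5, -19.7,  96.7]), array([ 72.5, -13.5,  96.7])]
w2r [array([72.6, 16.4, 96.8])]
w3 [array([72.6, 28.9, 96.8]), array([72.6, 36. , 96.9])]
thin [array([63.4, 18.1, 88.8]), array([63.5, 27.3, 88.8])]
platetop [array([ 74.9,  -7.3, -13.9]), array([ 75. ,   7.9, -13.9])]
plate bottom far [array([74.9, -8.1, 86.1]), array([75. , 10.6, 86.1])]
w1 lower [array([ 12.9, -20.6,  96.6]), array([ 12.9, -14.7,  96.6])]
```

Emit:
jog_arm(rows=[[-1,-2,3,0.4],[0,0,0,0],[0,0,6,0],[0,0,8,0],[0,0,6,0],[0,0,0,0]])

```text
t: 27.58
ee_pos: [587.7, 373.5, 122.3]
tool_rot: [[0.061, 0.998, -0.002], [0.998, -0.061, -0.001], [-0.001, -0.002, -1.0]]
ft_force: [-0.6, -0.2, -7.0]
gripper_width: 15.4
```

```bash
python3 snap.py wrist w16; python3 snap.py side d16;python3 - <<'E'
import cv2
a=cv2.imread("pics/w16.png");a=cv2.resize(a[80:220,270:370],(400,400),interpolation=2)
b=cv2.imread("pics/d16.png")[190:310,180:300]
cv2.imwrite("pics/d16b.png",cv2.hconcat([a,cv2.resize(b,(400,400),interpolation=2)]))
E
```

```text
t 27.575 pos [587.7 373.5 122.3] yaw -3.4843644138866776 f [-0.6 -0.2 -7. ] w 15.38781711166075
t 27.625 pos [588.1 373.7 123. ] yaw -3.4845117889251496 f [ 0.2 -0.8 -7.8] w 15.645357790509278
```

View pics/d16b.png

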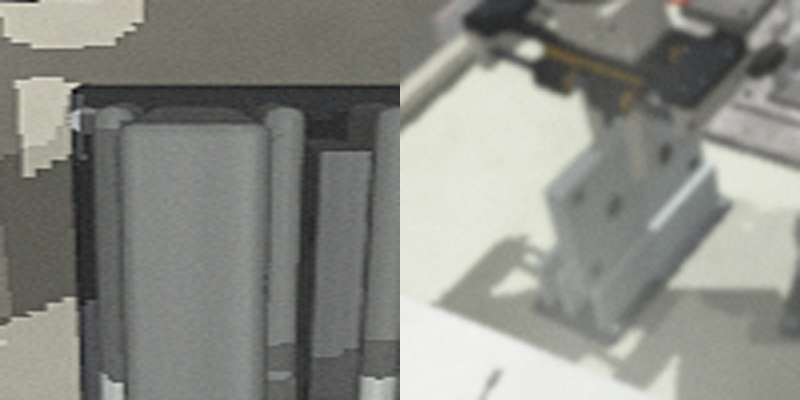

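Emit:
jog_arm(rows=[[0,0,8,0],[0,0,8,0],[0,0,6,0],[0,0,2,0],[0,0,0,0]])

```text
t: 28.3
ee_pos: [588.3, 373.9, 99.5]
tool_rot: [[0.061, 0.998, -0.0], [0.998, -0.061, -0.0], [-0.0, -0.0, -1.0]]
ft_force: [-0.2, 0.3, -6.8]
gripper_width: 16.0
```

Emit:
jog_arm(rows=[[0,0,1.5,0],[0,0,1,0],[0,0,0,0]])

```text
t: 28.68
ee_pos: [588.4, 373.9, 97.2]
tool_rot: [[0.061, 0.998, -0.0], [0.998, -0.061, -0.0], [-0.0, -0.0, -1.0]]
ft_force: [0.5, -0.1, -7.2]
gripper_width: 15.5
```

Emit:
jog_arm(rows=[[0,0,1,0],[0,0,0,0]])

```text
t: 28.92
ee_pos: [588.3, 373.9, 96.1]
tool_rot: [[0.061, 0.998, -0.0], [0.998, -0.061, -0.0], [-0.0, -0.0, -1.0]]
ft_force: [-0.6, 0.3, -7.1]
gripper_width: 15.8
```

Emit:
jog_arm(rows=[[0,0,1,0],[0,0,0,0]])

```text
t: 29.18
ee_pos: [588.3, 373.9, 95.1]
tool_rot: [[0.061, 0.998, -0.0], [0.998, -0.061, -0.0], [-0.0, -0.0, -1.0]]
ft_force: [0.3, -0.7, -8.0]
gripper_width: 15.5
```

Emit:
jog_arm(rows=[[0,0,1,0],[0,0,0,0]])

```text
t: 29.42
ee_pos: [588.3, 373.8, 94.1]
tool_rot: [[0.061, 0.998, -0.0], [0.998, -0.061, -0.0], [-0.0, -0.0, -1.0]]
ft_force: [-0.4, 0.5, -7.0]
gripper_width: 15.9
```

Emit:
jog_arm(rows=[[0,0,1,0],[0,0,0,0]])

```text
t: 29.68
ee_pos: [588.3, 373.9, 93.1]
tool_rot: [[0.061, 0.998, -0.0], [0.998, -0.061, -0.0], [-0.0, -0.0, -1.0]]
ft_force: [-0.4, 0.6, -7.4]
gripper_width: 16.0
```

Emit:
jog_arm(rows=[[0,0,1,0],[0,0,0.5,0],[0,0,0,0]])

```text
t: 30.05
ee_pos: [588.3, 373.9, 91.7]
tool_rot: [[0.061, 0.998, -0.0], [0.998, -0.061, -0.0], [-0.0, -0.0, -1.0]]
ft_force: [-0.4, 0.3, -7.5]
gripper_width: 15.9
```

Emit:
jog_arm(rows=[[0,0,1,0],[0,0,0,0]])

```text
t: 30.3
ee_pos: [588.4, 373.9, 90.7]
tool_rot: [[0.061, 0.998, -0.0], [0.998, -0.061, -0.0], [-0.0, -0.0, -1.0]]
ft_force: [-0.3, 0.8, -6.9]
gripper_width: 15.7
```

```bash
python3 snap.py wrist w17; python3 snap.py side d17;python3 - <<'E'
import cv2
a=cv2.imread("pics/w17.png");a=cv2.resize(a[80:220,270:370],(400,400),interpolation=2)
b=cv2.imread("pics/d17.png")[200:300,190:290]
cv2.imwrite("pics/d17b.png",cv2.hconcat([a,cv2.resize(b,(400,400),interpolation=2)]))
E
```

```text
t 30.3 pos [588.4 373.9  90.7] yaw -3.4855328331200903 f [-0.3  0.8 -6.9] w 15.748608776990935
t 30.35 pos [588.4 373.9  90.7] yaw -3.485130541120264 f [ 1.4  0.3 -6.8] w 15.595044202097235
```

View pics/d17b.png

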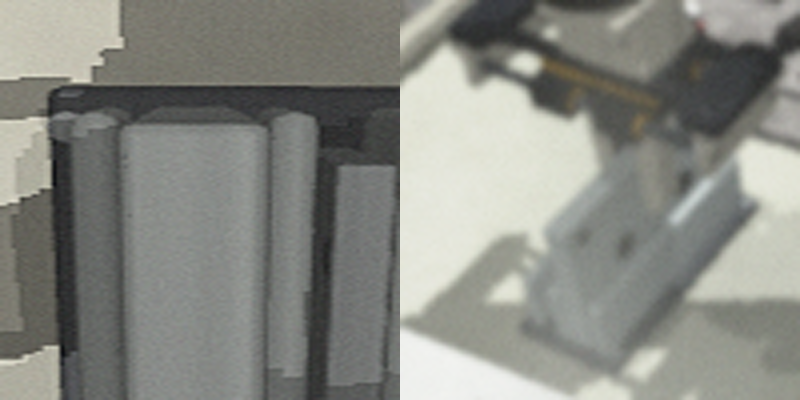

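Emit:
jog_arm(rows=[[0,0,1,0],[0,0,0,0]])

```text
t: 30.65
ee_pos: [588.6, 374.1, 90.5]
tool_rot: [[0.061, 0.998, 0.001], [0.998, -0.061, 0.0], [0.0, 0.001, -1.0]]
ft_force: [-2.0, 0.0, -0.3]
gripper_width: 15.8
```

Emit:
jog_arm(rows=[[0,0,1,0],[0,0,0,0]])

```text
t: 30.9
ee_pos: [588.6, 374.1, 90.5]
tool_rot: [[0.061, 0.998, 0.001], [0.998, -0.061, 0.0], [0.0, 0.001, -1.0]]
ft_force: [-5.4, -2.2, 6.8]
gripper_width: 15.9
```

Emit:
jog_arm(rows=[[0,0,1,0],[0,0,0,0]])

```text
t: 31.15
ee_pos: [588.6, 374.1, 90.5]
tool_rot: [[0.061, 0.998, 0.001], [0.998, -0.061, 0.0], [0.0, 0.001, -1.0]]
ft_force: [-8.0, -3.9, 12.4]
gripper_width: 15.8
```

Emit:
jog_arm(rows=[[0,0,-2,0],[0,0,0,0]])

```text
t: 31.4
ee_pos: [588.6, 374.1, 90.5]
tool_rot: [[0.061, 0.998, 0.001], [0.998, -0.061, 0.0], [0.0, 0.001, -1.0]]
ft_force: [-3.3, -1.7, 3.5]
gripper_width: 15.6
```

Emit:
jog_arm(rows=[[0,0,0,0],[0,0,0,0],[0,0,0,0],[0,0,0,0]], gripper=50)

```text
t: 31.9
ee_pos: [588.5, 373.9, 89.7]
tool_rot: [[0.061, 0.998, 0.0], [0.998, -0.061, 0.0], [0.0, 0.0, -1.0]]
ft_force: [0.1, -0.1, 1.2]
gripper_width: 48.6
```

Emit:
jog_arm(rows=[[0,0,-10,0],[0,0,-30,0],[0,0,-50,0],[0,0,-50,0],[0,0,-20,0],[0,0,0,0],[0,0,0,0]])

```text
t: 32.78
ee_pos: [587.5, 373.4, 247.0]
tool_rot: [[0.061, 0.998, -0.003], [0.998, -0.061, -0.002], [-0.002, -0.003, -1.0]]
ft_force: [0.3, -0.3, -0.2]
gripper_width: 50.2
```

```bash
python3 snap.py wrist w18; python3 snap.py side d18;python3 snap.py scene s18; python3 - <<'E'
import cv2
a=cv2.imread("pics/w18.png");a=cv2.resize(a[80:320,200:440],(400,400),interpolation=2)
b=cv2.imread("pics/d18.png")[200:300,190:290]
cv2.imwrite("pics/d18b.png",cv2.hconcat([a,cv2.resize(b,(400,400),interpolation=2)]))
E
```

```text
t 32.775 pos [587.5 373.4 247. ] yaw -3.4863855990271753 f [ 0.3 -0.3 -0.2] w 50.208264625697545
t 32.825 pos [587.3 373.3 246.5] yaw -3.4846001150799903 f [-0.1 -0.2 -0.6] w 49.73565875467732
t 32.875 pos [587.3 373.3 246.5] yaw -3.483137636516067 f [-0.1  1.5  0.9] w 49.81631054025471
```

View pics/d18b.png

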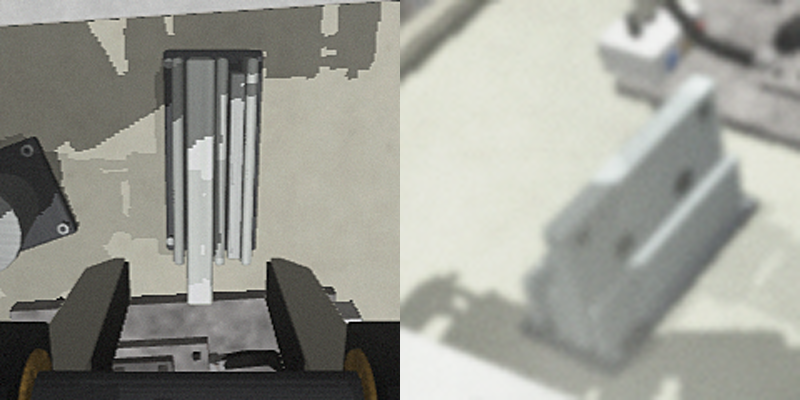

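View pics/s18.png

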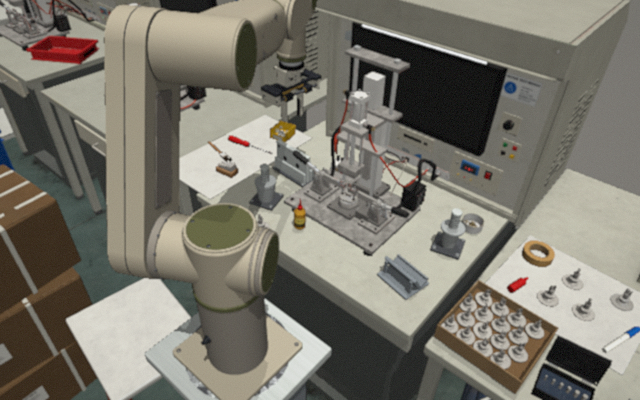

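View pics/w18.png

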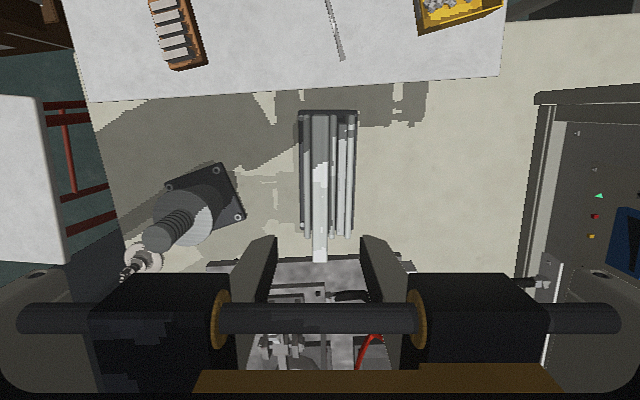

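```bash
python3 - <<'E'
from h import *
import json
s=json.load(open("pics/w18.json"));c=lambda x,y:(200+x*.6,80+y*.6)
a=onz("wrist",*c(200,58),110,s);b=onz("wrist",*c(200,304),110,s);print("plate ends",a,b,np.linalg.norm(a-b),"mid",(a+b)/2)
w=[onz("wrist",*c(*q),52,s) for q in[(178,60),(179,263),(222,60),(221,263)]];print(w,"slot mid",np.mean(w,0))
a=cv2.imread("pics/s18.png")
m=cv2.imread("pics/d18.png")
x=cv2.resize(a[150:220,245:315],(390,390),interpolation=2);y=cv2.resize(a[195:265,420:490],(390,390),interpolation=2)
cv2.imwrite("pics/s18c.png",cv2.hconcat([x,y]))
x=cv2.resize(m[230:310,270:350],(390,390),interpolation=2);y=cv2.resize(m[110:190,290:370],(390,390),interpolation=2)
cv2.imwrite("pics/d18c.png",cv2.hconcat([x,y]))
E
```

```text
plate ends [593.7 449.6 110. ] [585.  300.2 110. ] 149.68552308830982 mid [589.4 374.9 110. ]
[array([579.3, 448.3,  52. ]), array([569.7, 303.4,  52. ]), array([608.2, 446.6,  52. ]), array([600.9, 301.6,  52. ])] slot mid [589.6 375.   52. ]
```

View pics/s18c.png

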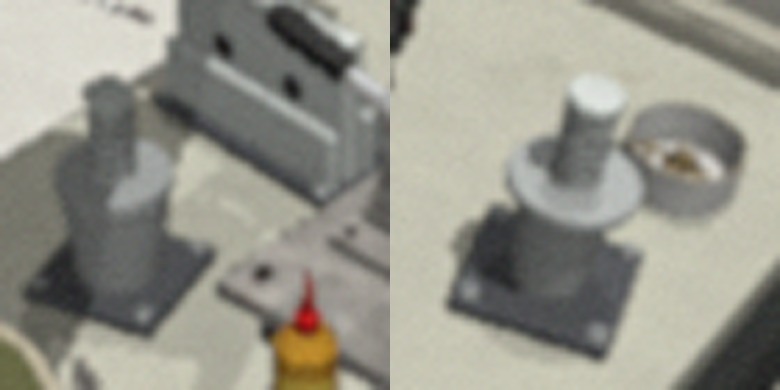

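View pics/d18c.png

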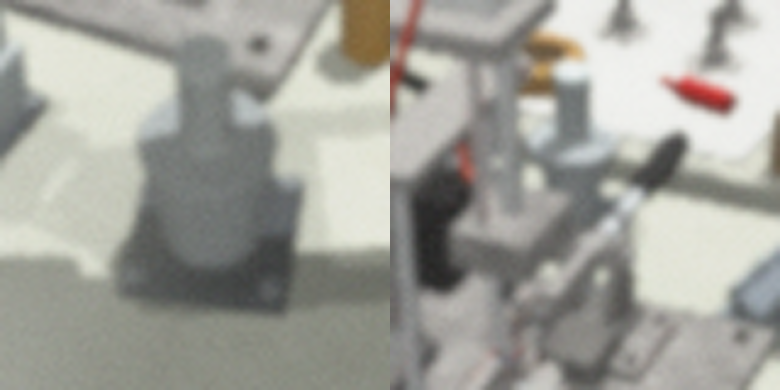

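```bash
python3 - <<'E'
from h import *
p,e=tri(ray("scene",457.3,211.8),ray("side",290+183/4.875,110+72/4.875));print("small cap",p,e)
p,e=tri(ray("scene",264.2,165.8),ray("side",270+204/4.875,230+50/4.875));print("large cap",p,e)
print(get_state()["t"],get_state()["ft_force"]); print(job_done())
E
```

```text
small cap [ 635.5 -199.7  131.5] [np.float64(1.8350973397625983), np.float64(1.8350973397626678)]
large cap [431.8 345.4 133.7] [np.float64(0.27763985999406265), np.float64(0.27763985999411783)]
32.925 [-0.1 -0.2 -0.6]
the job is handed in; nothing more can be done
None
```

The job is done and handed in at about 33 s of the 72 s allowed. I never commanded a force near the limits: the highest reading returned was about 15 N.

- **Small plug:** I moved it from the large socket to the small one, lowered it until its collar was about 1 mm above the rim, and let it settle. The last check put its cap at about z = 131.5 mm, against 134 mm expected when seated. That is inside the camera error; the same method read it 3 mm low before I moved it. In the pictures it is upright with its collar on the rim.
- **Large plug:** I lowered it into the large socket until the force reading showed it touching the rim. Its cap measured z = 133.7 mm, against 134 mm expected, with cap and collar within 1 mm of the same axis.
- **Plate:** I tipped it upright with the gripper, lifted it clear and lowered it into the free wide slot until it pressed on the floor at about 12 N. It stands upright with its middle at (589.4, 374.9), against a slot middle of (589.6, 375.0).

**Where measurements disagreed:** the plate touched the floor about 5 mm lower than I had estimated from the pictures, so I went by the force reading. Lengths taken from the wrist camera often came out 1–2 % short.

The last pictures show nothing knocked over. The oil bottle, gauge-block stand and rotor look unmoved, though I did not measure their positions, and the gripper was clear of everything at hand-in.

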